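# Lock the candle jars into the transit carrier

### The job

Pack every candle jar standing on the table top (not those up on the little side shelf) into the transit carrier for the courier: stand each jar upright in a recess of its own size (small jars in the row of small recesses, large jars in the row of large ones), turn that recess's keeper shut over the lid, and lock it with a pin from the block, pushed down fully home through the keeper and the lug under it. Places without a jar need no pin; do not knock over the diffuser bottle.

Things in the scene. Friction and masses are not known exactly. Their poses are not given: they have to be found in the camera images.
- jar_small0: a small amber glass candle jar with a flush black lid and a paper label, a plain cylinder 50 mm in diameter and 72 mm tall (160 g or so), standing loose on the table at the start; origin at the centre of its underside, z up. May be absent (None).
- jar_small1: a small amber glass candle jar with a flush black lid and a paper label, a plain cylinder 50 mm in diameter and 72 mm tall (160 g or so), standing loose on the table at the start; origin at the centre of its underside, z up. May be absent (None).
- jar_large0: a large amber glass candle jar with a flush black lid and a paper label, a plain cylinder 64 mm in diameter and 72 mm tall (250 g or so), standing loose on the table at the start; origin at the centre of its underside, z up. May be absent (None).
- jar_large1: a large amber glass candle jar with a flush black lid and a paper label, a plain cylinder 64 mm in diameter and 72 mm tall (250 g or so), standing loose on the table at the start; origin at the centre of its underside, z up. May be absent (None).
- pin0: a steel lock pin standing upright in the wooden pin block: a 10 mm shank 40 mm long with a tapered tip, then a flange 20 mm in diameter and 4 mm thick, then a round head 16 mm in diameter and 24 mm tall; 40 g. Origin at the tip of the shank, z along the pin towards the head. All four pins are alike; there are more pins than jars
- pin1: a steel lock pin standing upright in the wooden pin block: a 10 mm shank 40 mm long with a tapered tip, then a flange 20 mm in diameter and 4 mm thick, then a round head 16 mm in diameter and 24 mm tall; 40 g. Origin at the tip of the shank, z along the pin towards the head. All four pins are alike; there are more pins than jars
- pin2: a steel lock pin standing upright in the wooden pin block: a 10 mm shank 40 mm long with a tapered tip, then a flange 20 mm in diameter and 4 mm thick, then a round head 16 mm in diameter and 24 mm tall; 40 g. Origin at the tip of the shank, z along the pin towards the head. All four pins are alike; there are more pins than jars
- pin3: a steel lock pin standing upright in the wooden pin block: a 10 mm shank 40 mm long with a tapered tip, then a flange 20 mm in diameter and 4 mm thick, then a round head 16 mm in diameter and 24 mm tall; 40 g. Origin at the tip of the shank, z along the pin towards the head. All four pins are alike; there are more pins than jars
- pin_block: fixed wooden block 50 x 185 x 50 mm (x, y, z) whose four 14 mm holes hold the pins in a line along its own y, 45 mm apart, the flanges resting on its top; origin at the centre of its underside
- row_small: the row for small jars: fixed wooden plank 115 x 325 x 16 mm on the 12 mm thick carrier board, with two round recesses 55 mm wide, 10 mm deep, 160 mm apart along its y. Each has a keeper (flat steel bar turning on a vertical pivot post) and an aluminium lug beside it. Origin at the centre of the plank's underside
- row_large: the row for large jars: fixed wooden plank 115 x 325 x 16 mm on the 12 mm thick carrier board, with two round recesses 69 mm wide, 10 mm deep, 160 mm apart along its y. Each has a keeper (flat steel bar turning on a vertical pivot post) and an aluminium lug beside it. Origin at the centre of the plank's underside
- nest_small0 (a point): centre of the floor of a recess for a small jar; axes of the row, z up, y along the row. In this frame the keeper's pivot is at x 0, y +54 mm (post 18 mm across), the keeper's top face at z +86 mm, the lug's hole at y +97 mm. A seated jar's lid top is 6 mm below the keeper's underside
- lug_small0 (a point): centre of the 13 mm vertical through hole in the lug (bracket 30 x 30 mm, top 20 mm thick, open space below), at its top face, 77 mm above the recess floor; axes of the row. The closed keeper lies 1 mm above it. A pin fully home has its tip about 31 mm below this point, its flange on the keeper
- keeper_small0 (a joint): keeper angle q: 0 = closed on its stop, finger over the jar, 13 mm eye over the lug's hole; grows to 1.9 rad opening, clockwise from above; at 1.4 to 1.75 the recess is clear. Bar 8 mm thick; friction 0.03 N m holds it. Black knob on the finger, 12 mm wide, 22 mm high: (-48 sin q, -48 cos q) mm from the pivot in row x, y; eye 43 mm from the pivot, on the other end
- nest_small1 (a point): centre of the floor of a recess for a small jar; axes of the row, z up, y along the row. In this frame the keeper's pivot is at x 0, y +54 mm (post 18 mm across), the keeper's top face at z +86 mm, the lug's hole at y +97 mm. A seated jar's lid top is 6 mm below the keeper's underside
- lug_small1 (a point): centre of the 13 mm vertical through hole in the lug (bracket 30 x 30 mm, top 20 mm thick, open space below), at its top face, 77 mm above the recess floor; axes of the row. The closed keeper lies 1 mm above it. A pin fully home has its tip about 31 mm below this point, its flange on the keeper
- keeper_small1 (a joint): keeper angle q: 0 = closed on its stop, finger over the jar, 13 mm eye over the lug's hole; grows to 1.9 rad opening, clockwise from above; at 1.4 to 1.75 the recess is clear. Bar 8 mm thick; friction 0.03 N m holds it. Black knob on the finger, 12 mm wide, 22 mm high: (-48 sin q, -48 cos q) mm from the pivot in row x, y; eye 43 mm from the pivot, on the other end
- nest_large0 (a point): centre of the floor of a recess for a large jar; axes of the row, z up, y along the row. In this frame the keeper's pivot is at x 0, y +54 mm (post 18 mm across), the keeper's top face at z +86 mm, the lug's hole at y +97 mm. A seated jar's lid top is 6 mm below the keeper's underside
- lug_large0 (a point): centre of the 13 mm vertical through hole in the lug (bracket 30 x 30 mm, top 20 mm thick, open space below), at its top face, 77 mm above the recess floor; axes of the row. The closed keeper lies 1 mm above it. A pin fully home has its tip about 31 mm below this point, its flange on the keeper
- keeper_large0 (a joint): keeper angle q: 0 = closed on its stop, finger over the jar, 13 mm eye over the lug's hole; grows to 1.9 rad opening, clockwise from above; at 1.4 to 1.75 the recess is clear. Bar 8 mm thick; friction 0.03 N m holds it. Black knob on the finger, 12 mm wide, 22 mm high: (-48 sin q, -48 cos q) mm from the pivot in row x, y; eye 43 mm from the pivot, on the other end
- nest_large1 (a point): centre of the floor of a recess for a large jar; axes of the row, z up, y along the row. In this frame the keeper's pivot is at x 0, y +54 mm (post 18 mm across), the keeper's top face at z +86 mm, the lug's hole at y +97 mm. A seated jar's lid top is 6 mm below the keeper's underside
- lug_large1 (a point): centre of the 13 mm vertical through hole in the lug (bracket 30 x 30 mm, top 20 mm thick, open space below), at its top face, 77 mm above the recess floor; axes of the row. The closed keeper lies 1 mm above it. A pin fully home has its tip about 31 mm below this point, its flange on the keeper
- keeper_large1 (a joint): keeper angle q: 0 = closed on its stop, finger over the jar, 13 mm eye over the lug's hole; grows to 1.9 rad opening, clockwise from above; at 1.4 to 1.75 the recess is clear. Bar 8 mm thick; friction 0.03 N m holds it. Black knob on the finger, 12 mm wide, 22 mm high: (-48 sin q, -48 cos q) mm from the pivot in row x, y; eye 43 mm from the pivot, on the other end
- diffuser: bystander: a glass bottle 50 mm in diameter and 110 mm tall standing upright; origin at the centre of its underside, z up

How it is judged:
By the outcome, as a careful person would: the job done as asked, in the order asked, and still so for the second after the job is handed in, with the robot touching nothing.
Of jar_small0, jar_small1, jar_large0, jar_large1 only 2 to 3 are there at a start; the rules pass over those that are not, and their reading is None.
At some moment in a run one of jar_small0, jar_small1, jar_large0, jar_large1 may be knocked a few centimetres aside while the robot is not near it.
It also fails if it takes over 210 s, if anything falls off the work surface, if the arm or the gripper's body presses on something with over 40 N, if the wrist force passes 120 N, or if a joint passes its speed limit or range.

### The arm

A 6-joint arm with a two-finger parallel gripper is mounted at the origin on the work surface. World frame = base frame: x ahead of the robot, y to its left, z up, the work surface at z = 0. Lengths are in m, angles in rad, forces in N, time in s.
With the tool pointing down it reaches from about 0.35 to 0.975 m from the base axis. Payload 7.1 kg.
Tool frame: the origin (TCP) lies midway between the tips of the shut fingers; the grasp point (between the pads) lies 19 mm behind it; z points along the fingers, y is the direction in which the jaws open and shut (so a half turn about z gives the same grasp; the last joint's range is limited). The gripper opens to 88 mm and grips with 3 to 60 N. Pads are 20 mm wide; open, the fingers measure 115 mm over their backs; the gripper's body (75 mm by 178 mm) begins 61 mm behind the grasp point.
Start: joints at [1.095, 0.423, 1.63, -0, 1.089, -0.019], TCP at [0.276, 0.561, 0.223] pointing down, gripper open.
Joint ranges: [-3, 3], [-0.9, 2.11], [0.09, 2.58], [-1.31, 4.45], [0.11, 2.69], [-2.54, 2.54]. Speed limits (rad/s): [2.39, 2.39, 3.01, 3.14, 3.14, 3.14].

### API

Orientations are given as a unit quaternion [x, y, z, w].
In Python, from cell import monitor, cams, r gives the robot as it stands.
- The arm moves only by the tool arm_command, never from a script. Its argument "steps" is a list of rows, each a list of 2 entries, a list of its own where there are three numbers: the shift along the tool's x, y, z scaled (see below), then the turn, a rotation vector about the tool's x, y, z scaled (see below). In form: [[[dx, dy, dz], [wx, wy, wz]], ...]. A call has 1 to 12 rows; each row is the pose to reach, as a shift and turn from the pose measured when the call began, along the tool's axes at that moment; what a row does not reach only later rows make up. The controller multiplies each number of a shift by 0.2 m and each number of a turn by 0.5 rad. A row lasts 1/8 s, in which the tool goes at most 62.5 mm and 10.7 degrees, less where a joint would pass 70% of its speed; a pose out of reach is approached as far as the arm can. A call with a number of a shift or a turn outside -1 to 1 is refused whole. A call with a gripper value outside its range is refused whole. "claw" is the opening, from 0 (shut) to 1 (fully open), set as the call begins (left out, the last holds). The fingers move at their own pace and stop on an object; "squeeze" is the grip in N (left out, the last holds). Time passes only in rows, so rows that repeat a pose let the fingers close. It gives the time, the measured TCP pose, the force and the opening at its end, in the units of the state.
- monitor.state(): the state, without advancing time (a new reading comes with each control period).
- cams.snapshot(name): name is "scene" or "top" or "wrist"; returns a dict with "pixels" (384x512x3 uint8, blue, green, red), "fx", "fy", "cx", "cy" (pixels), "dist" ([k1, k2, p1, p2, k3] as OpenCV has them; the pictures are not rectified), "eye" and "rotation" of the camera in the world. Camera axes: x right, y up, looking along -z (the intrinsics and any distortion apply to the point x, -y, -z); pixel columns grow to the right and rows downward; lengths in m; the calibration is good to about 2 mm. A picture is of the moment at which its call begins. There is no depth.
- r.finish_job(): hands the job in, once; it reports no verdict.
The state is a dict: "time_s": time; "q": joint angles; "qvel": joint speeds; "joint_torque": joint torques, N m; "tcp_pos": TCP position; "tcp_rot": TCP orientation; "contact_force": force on the tool from outside, world axes, zero at the start; "wrist_torque": the same for the moment, N m; "finger_gap": finger opening in m.
Only numpy, scipy, OpenCV 4.12 (cv2) and the standard library are available. Lean on these libraries where they do the work, as an engineer would, in place of code of your own. Each camera call takes 0.05 s, during which the arm holds its last target.

## Working session

There is one attempt and no reset: what is moved stays moved. The work goes in short steps, Python scripts to look and compute and a tool call to move; the robot and the scene stay as the last step left them, time stands still between calls to the robot, and variables do not carry over. Pictures are saved under pics/ and viewed, and the job is handed in when it is done.

Besides the shell and the picture viewer there is one more tool, called after ">>>" in YAML: its name, and indented under it one key for each argument. arm_command: Moves the arm, as the interface text tells. Shifts and turns lie within -1 to 1; 1 stands for 0.2 m of shift or 0.5 rad of turn. Its arguments: {"type":"object","properties":{"steps":{"type":"array"},"claw":{"type":"number"},"squeeze":{"type":"number"}},"required":["steps"]}

```bash
ls; mkdir -p pics; python3 - <<'E'
from cell import monitor, cams, r
import cv2
s=monitor.state()
print(s)
for n in ["scene","top","wrist"]:
    d=cams.snapshot(n); cv2.imwrite(f"pics/{n}0.png",d["pixels"])
    print(n,{k:d[k] for k in d if k!="pixels"})
E
```

```text
pics
{'time_s': 0.0, 'q': array([ 1.09499791e+00,  4.23839752e-01,  1.63068346e+00, -1.92977115e-05,
        1.08861444e+00, -1.89802976e-02]), 'qvel': array([ 0.00035793,  0.00110983, -0.00099241, -0.00037523, -0.00140694,
       -0.00063932]), 'joint_torque': array([-3.22026935e-04, -5.44623756e+01, -2.73675835e+01,  6.43165922e-02,
        2.26949737e-02, -1.61694770e-04]), 'tcp_pos': array([0.27539822, 0.56042928, 0.22190496]), 'tcp_rot': array([ 2.26423760e-01,  9.74028585e-01, -7.51069171e-04, -1.80878603e-04]), 'contact_force': array([-0.33123458, -0.63020926,  0.00509313]), 'wrist_torque': array([-0.02058948,  0.00843701, -0.03197653]), 'finger_gap': 0.08775749641000437}
scene {'fx': 353.14630101187754, 'fy': 353.14630101187754, 'cx': 258.32546084850793, 'cy': 194.36646345528857, 'dist': array([-0.06462738,  0.        ,  0.        ,  0.        ,  0.        ]), 'eye': array([1.15215814, 0.01308412, 0.64153616]), 'rotation': array([0.29453981, 0.30271306, 0.64480418, 0.63705468])}
top {'fx': 381.86540198744063, 'fy': 381.86540198744063, 'cx': 254.06180795215766, 'cy': 195.8359442059261, 'dist': array([-0.00862014,  0.        ,  0.        ,  0.        ,  0.        ]), 'eye': array([ 0.33457402, -0.00820928,  1.0392339 ]), 'rotation': array([-0.0712732 ,  0.07554568,  0.73079678, -0.67464735])}
wrist {'fx': 283.822975991629, 'fy': 283.822975991629, 'cx': 257.5103266308931, 'cy': 193.673932746553, 'dist': array([0.01010127, 0.        , 0.        , 0.        , 0.        ]), 'eye': array([0.21153937, 0.5912959 , 0.38436906]), 'rotation': array([-0.11224226, -0.06892142,  0.52416069,  0.84137214])}
```

View pics/scene0.png

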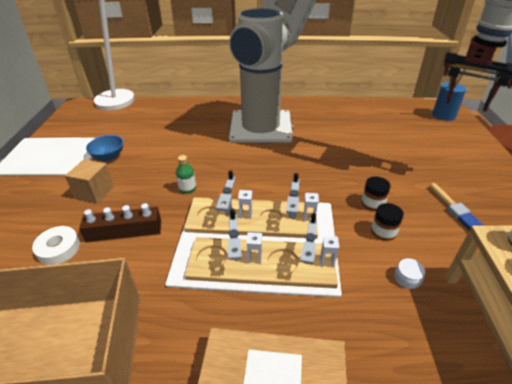

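View pics/top0.png

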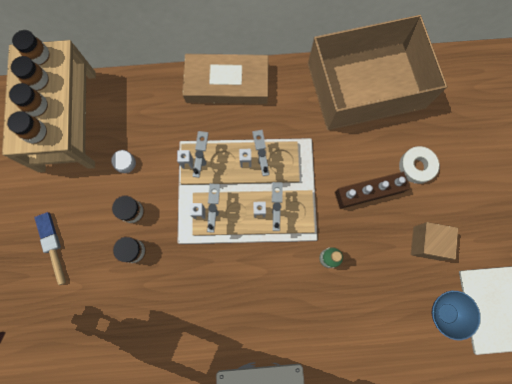

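View pics/wrist0.png

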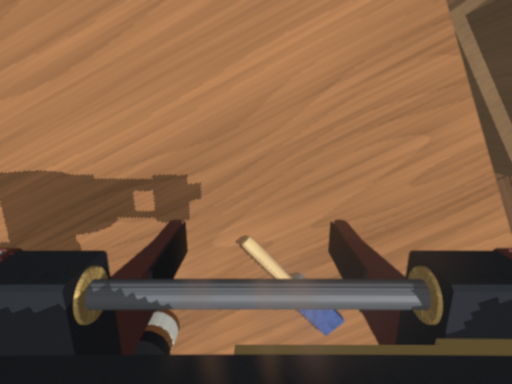

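Three views: the top image shows two black-lidded jars at about (127,210) and (128,250), the carrier with four open keepers around (250,190), the pin block at (373,190) and the diffuser at (332,258). I'll build ray-casting helpers and zoom in.

```bash
cat > h.py <<'E'
import numpy as np, cv2
from scipy.spatial.transform import Rotation as R
from cell import monitor, cams, r
def K(d): return np.array([[d["fx"],0,d["cx"]],[0,d["fy"],d["cy"]],[0,0,1.]])
def ray(d,u,v):
    p=cv2.undistortPoints(np.array([[[u,v]]],float),K(d),np.array(d["dist"]))[0,0]
    return np.array(d["eye"]), R.from_quat(d["rotation"]).apply([p[0],-p[1],-1.])
def onz(d,u,v,z):
    e,k=ray(d,u,v); return e+k*(z-e[2])/k[2]
def proj(d,P):
    c=R.from_quat(d["rotation"]).inv().apply(np.atleast_2d(P)-d["eye"])*[1,-1,-1]
    return cv2.projectPoints(c,np.zeros(3),np.zeros(3),K(d),np.array(d["dist"]))[0][:,0]
def two(d1,p1,d2,p2):
    e1,k1=ray(d1,*p1);e2,k2=ray(d2,*p2);k1/=np.linalg.norm(k1);k2/=np.linalg.norm(k2)
    A=np.c_[k1,-k2];t=np.linalg.lstsq(A,e2-e1,rcond=None)[0]
    a=e1+k1*t[0];b=e2+k2*t[1];return (a+b)/2,np.linalg.norm(a-b)
def crop(d,x0,y0,x1,y1,f,name):
    im=cv2.resize(d["pixels"][y0:y1,x0:x1],None,fx=f,fy=f,interpolation=cv2.INTER_CUBIC)
    st=20
    for x in range((x0//st+1)*st,x1,st):
        cv2.line(im,((x-x0)*f,0),((x-x0)*f,6),(0,255,255),1);cv2.putText(im,str(x),((x-x0)*f-8,16),0,.35,(0,255,255))
    for y in range((y0//st+1)*st,y1,st):
        cv2.line(im,(0,(y-y0)*f),(6,(y-y0)*f),(0,255,255),1);cv2.putText(im,str(y),(8,(y-y0)*f+4),0,.35,(0,255,255))
    cv2.imwrite(f"pics/{name}.png",im)
E
python3 - <<'E'
from h import *
d=cams.snapshot("top")
crop(d,170,120,330,250,5,"topc1"); crop(d,90,140,190,280,4,"topj1"); crop(d,320,120,450,270,4,"topp1")
s=cams.snapshot("scene"); crop(s,165,160,345,300,4,"scc1"); crop(s,340,170,440,300,4,"scj1")
E
```

```text
(no output)
```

View pics/topc1.png

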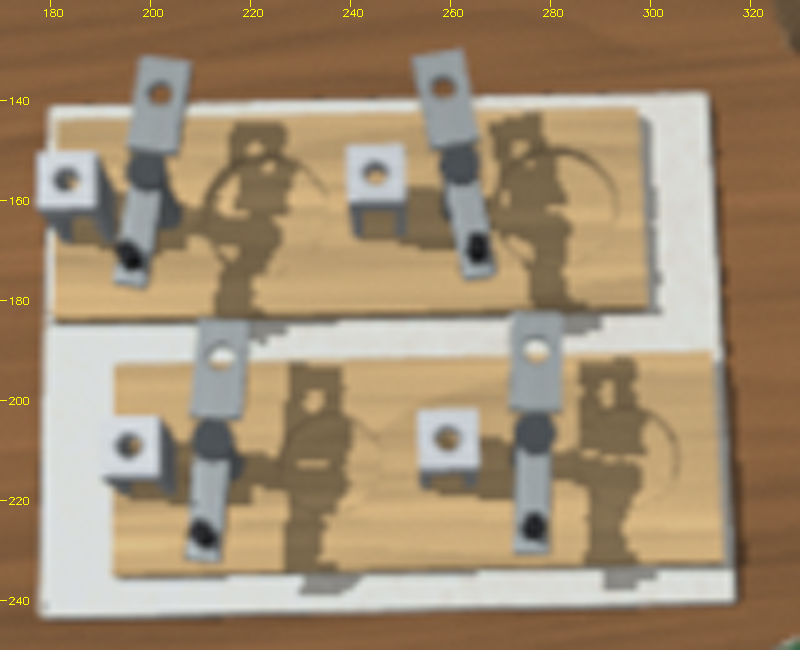

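View pics/topj1.png

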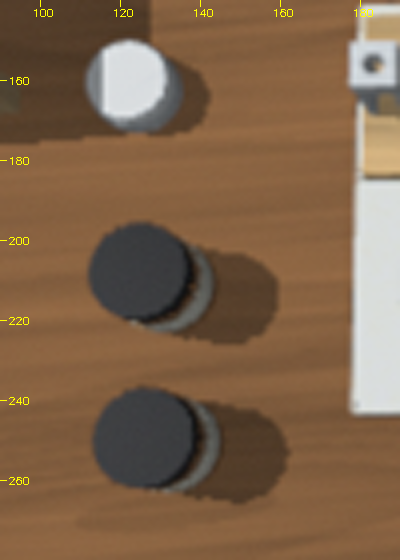

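View pics/topp1.png

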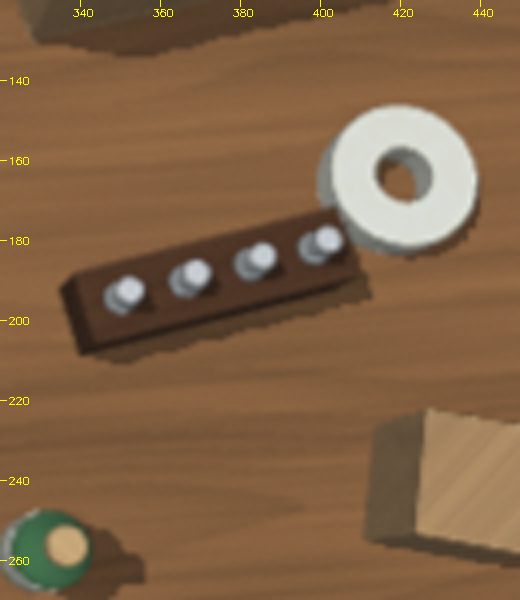

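View pics/scc1.png

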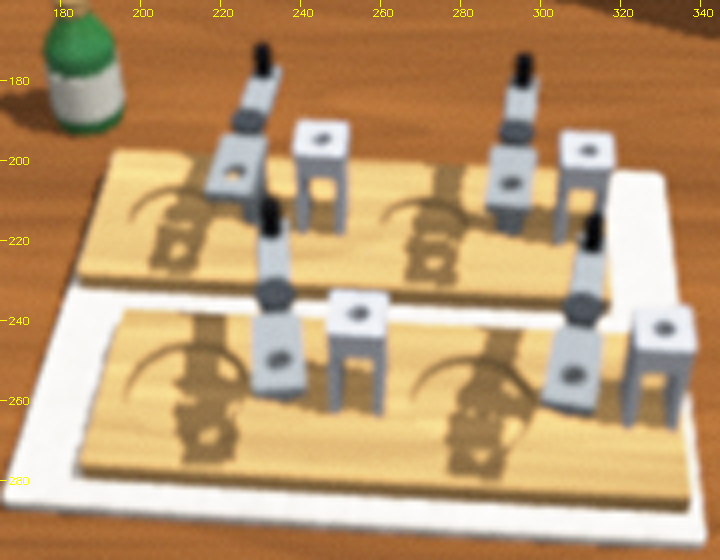

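View pics/scj1.png

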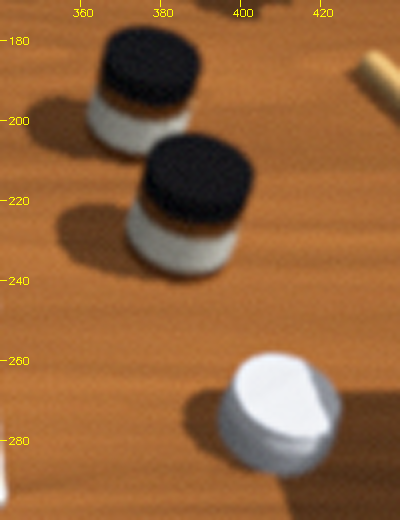

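```bash
python3 - <<'E'
from h import *
d=cams.snapshot("top"); s=cams.snapshot("scene")
# lids: centroid
def lid(d,x0,y0,x1,y1,th=60,show=True):
    g=d["pixels"][y0:y1,x0:x1].max(2)
    n,l,st,c=cv2.connectedComponentsWithStats(((g<th)&(d["pixels"][y0:y1,x0:x1].ptp(2)<12 if hasattr(np.ndarray,'ptp') else (g<th)&(np.ptp(d["pixels"][y0:y1,x0:x1],axis=2)<12))).astype(np.uint8))
    for i in range(1,n):
        if st[i,4]>40: print(" blob",st[i],c[i]+[x0,y0])
lid(d,90,180,170,230,75); lid(d,90,230,170,280,75)
lid(s,360,165,440,245,45)
# jars approx: lid circle top edges left/right
for n,c,rp in (("A",(124.8,208),12.5),("B",(125.7,249.5),12.7)):
    P=onz(d,c[0],c[1],.072); Q=onz(d,c[0]+rp,c[1],.072); print(n,P.round(4),"diam",2*np.linalg.norm(P-Q))
lug={"A_L":(183.5,155.8),"A_R":(245,154.5),"B_L":(196,208.9),"B_R":(259.4,207.2)}
knob={"A_L":(196,170.5),"A_R":(265.5,169),"B_L":(210.5,226),"B_R":(276.5,224.8)}
eye={"A_L":(201.8,138.6),"A_R":(258.5,137),"B_L":(214,191),"B_R":(277,189.8)}
piv={"A_L":(199.5,153),"A_R":(261.8,152),"B_L":(212.8,206.7),"B_R":(276.7,205.6)}
slug={"A_R":(254.2,238.5),"A_L":(331,241.8),"B_R":(245.5,194.5),"B_L":(312,197.2)}
for k in lug:
    L=onz(d,*lug[k],.095); n=onz(d,*knob[k],.126); e=onz(d,*eye[k],.104)
    t=two(d,lug[k],s,slug[k])
    v=n[:2]-e[:2]
    print(k,"lug",L.round(4),"two",t[0].round(4),round(t[1],4),"knob",n.round(4),"eye",e.round(4),"|ke|",np.linalg.norm(v).round(4),"ang",np.degrees(np.arctan2(v[1],v[0])).round(1))
for a,b in (("A_L","A_R"),("B_L","B_R")):
    v=onz(d,*lug[a],.095)-onz(d,*lug[b],.095); print(a,np.linalg.norm(v),np.degrees(np.arctan2(-v[0],v[1])))
for a in ((351.5,192.5),(368.8,188),(385.8,184),(402.5,179.8)): print("pin",onz(d,*a,.078).round(4))
print("diff",onz(d,336.5,256.5,.11))
for nm,pts in (("far",((208,166),(222.5,149.8),(235,158))),("farR",((280,149.3),(293.5,164))),("near",((226.5,215),(245.5,208),(235,203))),("nearR",((304.8,214),(296,202.5)))):
    print(nm,[onz(d,*p,.028).round(3)[:2].tolist() for p in pts])
E
```

```text
Traceback (most recent call last):
AttributeError: `ptp` was removed from the ndarray class in NumPy 2.0. Use np.ptp(arr, ...) instead.
```

```bash
cat >> h.py <<'E'
def dark(d,x0,y0,x1,y1,th=75,amin=40):
    im=d["pixels"][y0:y1,x0:x1]; m=((im.max(2)<th)&(np.ptp(im,axis=2)<14)).astype(np.uint8)
    n,l,st,c=cv2.connectedComponentsWithStats(m)
    for i in range(1,n):
        if st[i,4]>amin:
            ct=cv2.findContours((l==i).astype(np.uint8),cv2.RETR_EXTERNAL,cv2.CHAIN_APPROX_NONE)[0][0]
            print(" blob",st[i][:5]+[x0,y0,0,0,0],(c[i]+[x0,y0]).round(1),"circ",[np.round(v,1) for v in cv2.minEnclosingCircle(ct+np.array([x0,y0]))])
E
cat > m1.py <<'E'
from h import *
d=cams.snapshot("top"); s=cams.snapshot("scene")
dark(d,90,180,170,280,85);print('scene'); dark(s,340,165,440,245,60)
for n,c,rp in (("A",(124.8,208),12.5),("B",(125.7,249.5),12.7)):
    P=onz(d,c[0],c[1],.072); Q=onz(d,c[0]+rp,c[1],.072); print(n,P.round(4),"diam",2*np.linalg.norm(P-Q))
lug={"A_L":(183.5,155.8),"A_R":(245,154.5),"B_L":(196,208.9),"B_R":(259.4,207.2)}
knob={"A_L":(196,170.5),"A_R":(265.5,169),"B_L":(210.5,226),"B_R":(276.5,224.8)}
eye={"A_L":(201.8,138.6),"A_R":(258.5,137),"B_L":(214,191),"B_R":(277,189.8)}
slug={"A_R":(254.2,238.5),"A_L":(331,241.8),"B_R":(245.5,194.5),"B_L":(312,197.2)}
for k in lug:
    L=onz(d,*lug[k],.095); n=onz(d,*knob[k],.126); e=onz(d,*eye[k],.104)
    t=two(d,lug[k],s,slug[k])
    v=n[:2]-e[:2]
    print(k,"lug",L.round(4),"two",t[0].round(4),round(t[1],4),"knob",n.round(4),"eye",e.round(4),"|ke|",np.linalg.norm(v).round(4),"ang",np.degrees(np.arctan2(v[1],v[0])).round(1))
for a,b in (("A_L","A_R"),("B_L","B_R")):
    v=onz(d,*lug[a],.095)-onz(d,*lug[b],.095); print(a,np.linalg.norm(v),np.degrees(np.arctan2(-v[0],v[1])))
for a in ((351.5,192.5),(368.8,188),(385.8,184),(402.5,179.8)): print("pin",onz(d,*a,.078).round(4))
print("diff",onz(d,336.5,256.5,.11))
for nm,pts in (("far",((208,166),(222.5,149.8),(235,158))),("farR",((280,149.3),(293.5,164))),("near",((226.5,215),(245.5,208),(235,203))),("nearR",((304.8,214),(296,202.5)))):
    print(nm,[onz(d,*p,.028).round(3)[:2].tolist() for p in pts])
E
python3 m1.py
```

```text
blob [113 196  30  25 498] [125.5 207.8] circ [array([127.5, 209. ]), np.float64(15.3)]
 blob [114 237  31  25 539] [127.1 249.2] circ [array([128.9, 250. ]), np.float64(15.4)]
scene
 blob [366 177  23  19 345] [377.1 186.2] circ [array([376.9, 186.3]), np.float64(11.5)]
 blob [376 204  26  21 444] [388.6 214.2] circ [array([388.4, 214.2]), np.float64(13.0)]
A [0.533  0.3122 0.072 ] diam 0.06455444425501802
B [0.4265 0.311  0.072 ] diam 0.06412652413264461
A_L lug [0.6536 0.1515 0.095 ] two [0.6537 0.1526 0.0949] 0.002 knob [0.6025 0.1169 0.126 ] eye [0.6932 0.1009 0.104 ] |ke| 0.0921 ang 170.0
A_R lug [ 0.6443 -0.0073  0.095 ] two [ 0.6446 -0.0068  0.0939] 0.001 knob [ 0.5925 -0.0552  0.126 ] eye [ 0.6858 -0.0457  0.104 ] |ke| 0.0938 ang -174.2
B_L lug [0.5117 0.126  0.095 ] two [0.5117 0.1271 0.0954] 0.0023 knob [0.4614 0.0888 0.126 ] eye [0.552  0.0774 0.104 ] |ke| 0.0913 ang 172.8
B_R lug [ 0.5033 -0.033   0.095 ] two [ 0.5032 -0.0318  0.0956] 0.0024 knob [ 0.4516 -0.0696  0.126 ] eye [ 0.5424 -0.0805  0.104 ] |ke| 0.0914 ang 173.2
A_L 0.15910844708356311 -3.348999048259896
B_L 0.1592267474400028 -3.0233292686944444
pin [ 0.5257 -0.2732  0.078 ]
pin [ 0.534  -0.3194  0.078 ]
pin [ 0.541  -0.3648  0.078 ]
pin [ 0.5486 -0.4098  0.078 ]
diff [ 0.36570018 -0.20763609  0.11      ]
far [[0.641, 0.097], [0.685, 0.054], [0.658, 0.021]]
farR [[0.674, -0.105], [0.628, -0.138]]
near [[0.501, 0.055], [0.516, 0.003], [0.532, 0.03]]
nearR [[0.487, -0.154], [0.52, -0.134]]
```

```bash
cat >> h.py <<'E'
AZ=np.radians(-3.3)
def tgtR(az): 
    y=np.array([np.cos(az),np.sin(az),0]); z=np.array([0,0,-1.]); return R.from_matrix(np.c_[np.cross(y,z),y,z])
def go(*targets,az=AZ):
    """units to type for each target from the present measured pose"""
    s=monitor.state(); p=np.array(s["tcp_pos"]); Q=R.from_quat(s["tcp_rot"])
    w=(Q.inv()*tgtR(az)).as_rotvec()/.5
    print("t",round(s["time_s"],2),"tcp",p.round(4),"gap",round(s["finger_gap"],4),"F",np.round(s["contact_force"],1),"turn",w.round(3))
    for t in targets: print("  ->",np.round(t,4),"shift",(Q.inv().apply(np.array(t)-p)/.2).round(3))
E
python3 -c "
from h import *
go((.48,.36,.2),(.533,.312,.2))"
```

```text
t 0.45 tcp [0.2756 0.5609 0.2226] gap 0.0879 F [-0.2  0.2 -0.6] turn [-0.     0.     2.343]
  -> [0.48 0.36 0.2 ] shift [-1.36  -0.451  0.113]
  -> [0.533 0.312 0.2  ] shift [-1.704 -0.549  0.113]
```

>>> arm_command:
  steps:
    - [[-0.25,-0.08,0.0],[0,0,0.25]]
    - [[-0.5,-0.16,0.0],[0,0,0.5]]
    - [[-0.75,-0.24,0.0],[0,0,0.75]]
    - [[-0.95,-0.3,0.0],[0,0,1.0]]
    - [[-0.95,-0.3,0.0],[0,0,1.0]]
  claw: 1
  squeeze: 20

```text
time_s: 1.08
tcp_pos: [0.4215, 0.4215, 0.2227]
tcp_rot: [0.462, 0.887, -0.0, 0.0]
contact_force: [0.0, 0.8, 0.5]
finger_gap: 0.0879
```

```bash
python3 -c "
from h import *
go((.48,.36,.2),(.533,.312,.2))"
```

```text
t 1.07 tcp [0.4215 0.4215 0.2227] gap 0.0879 F [0.  0.8 0.5] turn [0.000e+00 1.000e-03 1.335e+00]
  -> [0.48 0.36 0.2 ] shift [-0.419  0.064  0.114]
  -> [0.533 0.312 0.2  ] shift [-0.768  0.144  0.114]
```

>>> arm_command:
  steps:
    - [[-0.2,0.04,0.03],[0,0,0.33]]
    - [[-0.4,0.08,0.06],[0,0,0.66]]
    - [[-0.6,0.11,0.09],[0,0,1.0]]
    - [[-0.768,0.144,0.114],[0,0,1.0]]
    - [[-0.768,0.144,0.114],[0,0,1.0]]

```text
time_s: 1.7
tcp_pos: [0.5337, 0.3115, 0.1995]
tcp_rot: [0.667, 0.745, -0.0, 0.0]
contact_force: [-0.5, 1.1, -0.3]
finger_gap: 0.0879
```

```bash
python3 - <<'E'
from h import *
go((.533,.312,.2),(.533,.312,.042))
for n in ["top","wrist"]:
    d=cams.snapshot(n); cv2.imwrite(f"pics/{n}2.png",d["pixels"])
    print(proj(d,[(.533,.312,.072),(.4265,.311,.072)]))
E
```

```text
t 1.7 tcp [0.5337 0.3115 0.1995] gap 0.0879 F [-0.5  1.1 -0.3] turn [-0.     0.001  0.334]
  -> [0.533 0.312 0.2  ] shift [ 0.003 -0.003 -0.002]
  -> [0.533 0.312 0.042] shift [ 0.003 -0.003  0.788]
[[124.86442171 208.01062717]
 [125.69323765 249.49186823]]
[[257.79354648 186.49374978]
 [155.97142371 176.48770181]]
```

View pics/wrist2.png

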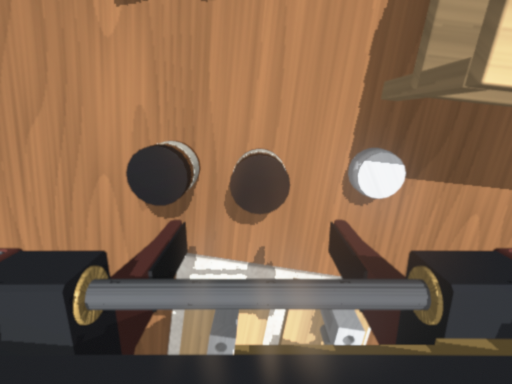

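View pics/top2.png

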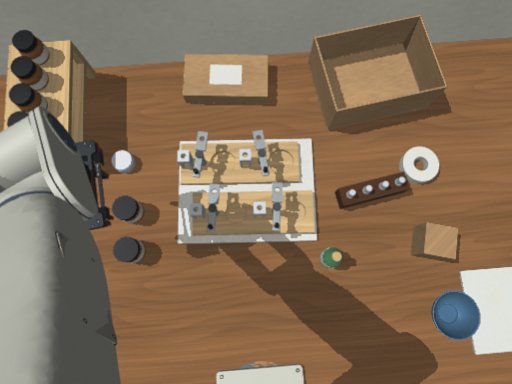

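```bash
python3 - <<'E'
from h import *
d=cams.snapshot("wrist")
dark(d,110,130,320,225,75)
for p in ((260,181.5),(158.5,174)): print(onz(d,*p,.072))
go((.534,.314,.2),(.534,.314,.042))
E
```

```text
blob [ 128  146   61   59 2784] [157.8 175.3] circ [array([157.6, 175.7]), np.float64(30.9)]
[0.53427966 0.31809541 0.072     ]
[0.42858107 0.31434028 0.072     ]
t 1.85 tcp [0.5322 0.3131 0.2   ] gap 0.0882 F [-0.4 -0.   0.9] turn [-0.    -0.     0.338]
  -> [0.534 0.314 0.2  ] shift [ 0.003  0.009 -0.   ]
  -> [0.534 0.314 0.042] shift [0.003 0.009 0.79 ]
```

>>> arm_command:
  steps:
    - [[0.008,0.004,0.05],[0,0,0.17]]
    - [[0.008,0.004,0.1],[0,0,0.336]]
    - [[0.008,0.004,0.3],[0,0,0.336]]
    - [[0.008,0.004,0.5],[0,0,0.336]]
    - [[0.008,0.004,0.68],[0,0,0.336]]
    - [[0.008,0.004,0.79],[0,0,0.336]]
    - [[0.008,0.004,0.79],[0,0,0.336]]
  claw: 1

```text
time_s: 2.72
tcp_pos: [0.5308, 0.3154, 0.0406]
tcp_rot: [0.726, 0.688, -0.002, -0.001]
contact_force: [-0.9, -0.1, 0.5]
finger_gap: 0.088
```

>>> arm_command:
  steps:
    - [[0,0,0],[0,0,0]]
    - [[0,0,0],[0,0,0]]
    - [[0,0,0],[0,0,0]]
    - [[0,0,0],[0,0,0]]
    - [[0,0,0],[0,0,0]]
    - [[0,0,0],[0,0,0]]
  claw: 0
  squeeze: 20

```text
time_s: 3.48
tcp_pos: [0.5318, 0.316, 0.0418]
tcp_rot: [0.726, 0.687, -0.0, -0.0]
contact_force: [-0.2, 0.8, 6.9]
finger_gap: 0.0636
```

```bash
python3 -c "
from h import *
go((.5335,.314,.2))
d=cams.snapshot('wrist'); cv2.imwrite('pics/wrist3.png',d['pixels'])"
```

```text
t 3.48 tcp [0.5318 0.316  0.0418] gap 0.0636 F [-0.2  0.8  6.9] turn [-0.002  0.     0.005]
  -> [0.5335 0.314  0.2   ] shift [-0.009  0.008 -0.791]
```

View pics/wrist3.png

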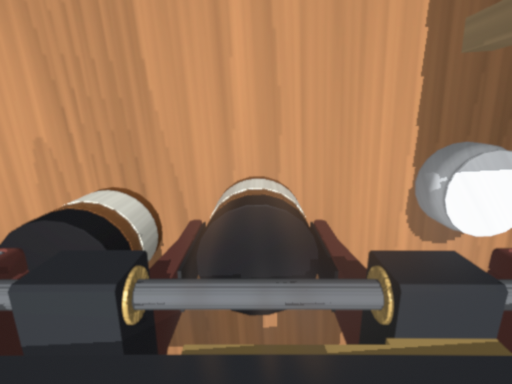

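```bash
python3 -c "
from h import *
d=cams.snapshot('wrist')
for p in ((258,254),(258,195),(258,312),(198,254),(318,254)): print(p,onz(d,*p,.072).round(4))
go()"
```

```text
(258, 254) [0.5322 0.3186 0.072 ]
(258, 195) [0.5339 0.3499 0.072 ]
(258, 312) [0.5303 0.2841 0.072 ]
(198, 254) [0.5015 0.3203 0.072 ]
(318, 254) [0.5628 0.3169 0.072 ]
t 3.58 tcp [0.5318 0.316  0.0418] gap 0.0637 F [0.6 0.8 6.5] turn [-0.002  0.     0.006]
```

>>> arm_command:
  steps:
    - [[0,0,-0.2],[0,0,0]]
    - [[0,0,-0.4],[0,0,0]]
    - [[0,0,-0.6],[0,0,0]]
    - [[0,0,-0.8],[0,0,0]]
    - [[0,0,-0.8],[0,0,0]]

```text
time_s: 4.2
tcp_pos: [0.5335, 0.3167, 0.2048]
tcp_rot: [0.726, 0.687, 0.002, 0.0]
contact_force: [-0.5, 0.3, -3.2]
finger_gap: 0.0639
```

```bash
python3 -c "
from h import *
A_L=np.array((.6536,.1520)); A_R=np.array((.6443,-.007)); u=(A_L-A_R)/np.linalg.norm(A_L-A_R)
print(A_L-.097*u,A_R-.097*u)
n=A_R-.097*u
go((*n,.2),(*n,.06))"
```

```text
[0.6479361 0.0551655] [ 0.6386361 -0.1038345]
t 4.2 tcp [0.5335 0.3167 0.2048] gap 0.0639 F [-0.5  0.3 -3.2] turn [ 0.007 -0.006  0.005]
  -> [ 0.6386 -0.1038  0.2   ] shift [-2.071  0.641  0.02 ]
  -> [ 0.6386 -0.1038  0.06  ] shift [-2.073  0.638  0.72 ]
```

>>> arm_command:
  steps:
    - [[-0.25,0.08,0],[0,0,0]]
    - [[-0.5,0.16,0],[0,0,0]]
    - [[-0.75,0.24,0],[0,0,0]]
    - [[-1,0.32,0],[0,0,0]]
    - [[-1,0.32,0],[0,0,0]]

```text
time_s: 4.82
tcp_pos: [0.5857, 0.11, 0.2021]
tcp_rot: [0.728, 0.686, 0.001, -0.0]
contact_force: [0.7, 0.5, -1.9]
finger_gap: 0.0635
```

>>> arm_command:
  steps:
    - [[-0.25,0.08,0],[0,0,0]]
    - [[-0.5,0.16,0],[0,0,0]]
    - [[-0.75,0.24,0],[0,0,0]]
    - [[-1,0.3,0],[0,0,0]]
    - [[-1,0.3,0],[0,0,0]]
    - [[-1,0.3,0],[0,0,0]]

```text
time_s: 5.58
tcp_pos: [0.6327, -0.0921, 0.2003]
tcp_rot: [0.728, 0.686, 0.0, -0.002]
contact_force: [-0.9, -0.3, -2.7]
finger_gap: 0.0632
```

```bash
python3 -c "
from h import *
go((.6386,-.1038,.2),(.6386,-.1038,.06))
for n in ('wrist','top','scene'):
  d=cams.snapshot(n); cv2.imwrite(f'pics/{n}4.png',d['pixels'])
  print(n,proj(d,[(.6386,-.1038,.018),(.6443,-.007,.095)]))"
```

```text
t 5.58 tcp [ 0.6327 -0.0921  0.2003] gap 0.0632 F [-0.9 -0.3 -2.7] turn [-0.005 -0.005 -0.004]
  -> [ 0.6386 -0.1038  0.2   ] shift [-0.056  0.033  0.001]
  -> [ 0.6386 -0.1038  0.06  ] shift [-0.058  0.035  0.701]
wrist [[263.17992619 185.03947914]
 [265.09983619  99.38104785]]
top [[280.41803353 162.42879977]
 [244.88905913 154.5046773 ]]
scene [[211.62452077 259.14170441]
 [253.86638216 238.04175733]]
```

View pics/wrist4.png

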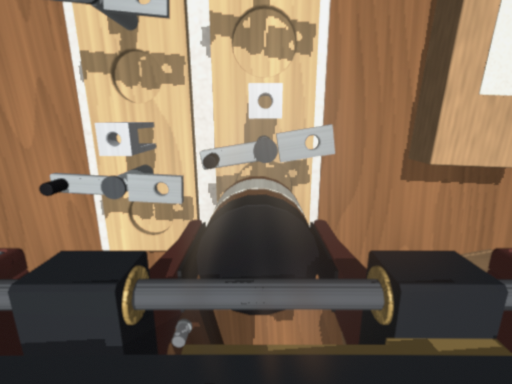

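View pics/scene4.png

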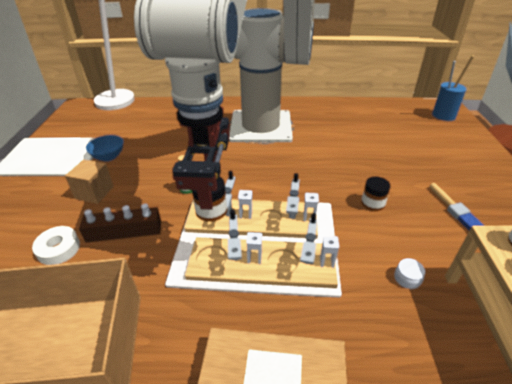

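```bash
cat >> h.py <<'E'
def avg(n=8,cam="wrist"):
    P=[]
    for i in range(n):
        cams.snapshot(cam); P.append(monitor.state()["tcp_pos"])
    P=np.array(P); print("avg",P.mean(0).round(4),"std",P.std(0).round(4)); return P.mean(0)
E
python3 -c "
from h import *
avg()
go((.6387,-.1050,.2),(.6387,-.1050,.06))"
```

```text
avg [ 0.6336 -0.0924  0.2018] std [0.0001 0.0005 0.0002]
t 6.12 tcp [ 0.6337 -0.093   0.2019] gap 0.0639 F [ 0.1 -0.5 -1.7] turn [ 0.001 -0.003 -0.003]
  -> [ 0.6387 -0.105   0.2   ] shift [-0.059  0.029  0.009]
  -> [ 0.6387 -0.105   0.06  ] shift [-0.06   0.028  0.709]
```

>>> arm_command:
  steps:
    - [[-0.03,0.015,0.1],[0,0,0]]
    - [[-0.06,0.028,0.25],[0,0,0]]
    - [[-0.06,0.028,0.4],[0,0,0]]
    - [[-0.06,0.028,0.55],[0,0,0]]
    - [[-0.06,0.028,0.58],[0,0,0]]
    - [[-0.06,0.028,0.58],[0,0,0]]
    - [[-0.06,0.028,0.58],[0,0,0]]

```text
time_s: 7.0
tcp_pos: [0.6396, -0.1054, 0.087]
tcp_rot: [0.728, 0.686, 0.001, 0.0]
contact_force: [-0.2, 0.1, -2.3]
finger_gap: 0.0634
```

```bash
python3 -c "
from h import *
avg(4)
go((.6387,-.1050,.06))
for n in ('wrist','top','scene'):
  d=cams.snapshot(n); cv2.imwrite(f'pics/{n}5.png',d['pixels'])
  print(n,proj(d,[(.6443,-.007,.095)]))
  if n=='scene': crop(d,150,150,270,290,5,'sc5')
  if n=='top': crop(d,220,110,340,210,6,'tp5')
"
```

```text
avg [ 0.6394 -0.1053  0.0871] std [0.0001 0.     0.0001]
t 7.2 tcp [ 0.6392 -0.1052  0.0869] gap 0.0639 F [-0.2 -0.4 -2.3] turn [ 0.004 -0.003 -0.003]
  -> [ 0.6387 -0.105   0.06  ] shift [ 0.001 -0.003  0.135]
wrist [[256.11721221  58.58335022]]
top [[244.88905913 154.5046773 ]]
scene [[253.86638216 238.04175733]]
```

View pics/wrist5.png

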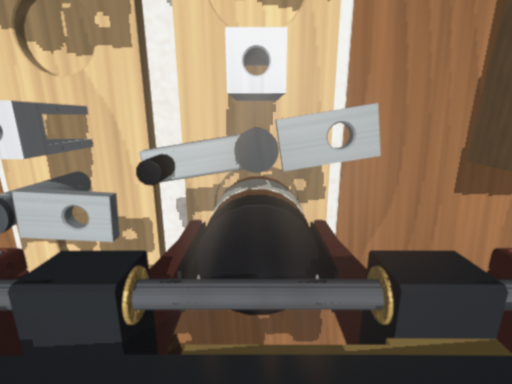

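View pics/sc5.png

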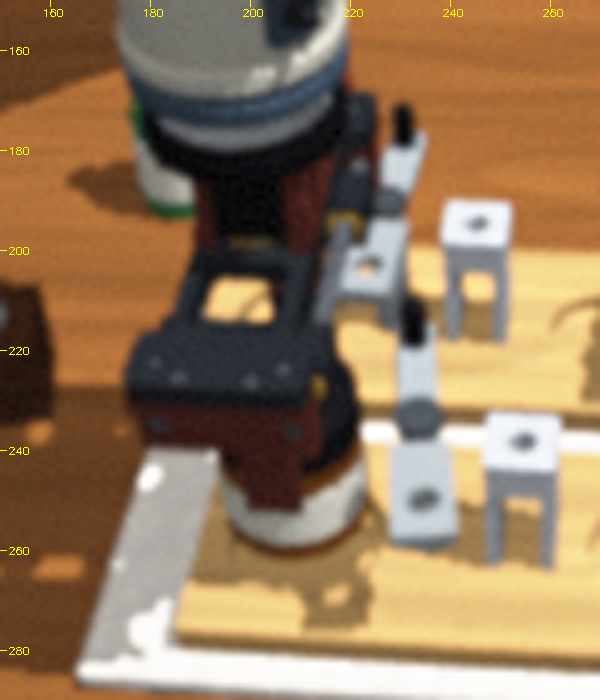

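>>> arm_command:
  steps:
    - [[0.0,-0.003,0.04],[0,0,0]]
    - [[0.0,-0.003,0.08],[0,0,0]]
    - [[0.0,-0.003,0.1],[0,0,0]]
    - [[0.0,-0.003,0.12],[0,0,0]]
    - [[0.0,-0.003,0.132],[0,0,0]]
    - [[0.0,-0.003,0.132],[0,0,0]]

```text
time_s: 8.1
tcp_pos: [0.6384, -0.1051, 0.06]
tcp_rot: [0.728, 0.686, 0.001, -0.0]
contact_force: [0.3, 0.6, -2.2]
finger_gap: 0.0639
```

```bash
python3 -c "
from h import *
avg(4)
go((.6387,-.1050,.06))
"
```

```text
avg [ 0.6384 -0.1051  0.06  ] std [0. 0. 0.]
t 8.3 tcp [ 0.6384 -0.1051  0.06  ] gap 0.0638 F [ 0.7 -0.1 -2.5] turn [ 0.003 -0.003 -0.003]
  -> [ 0.6387 -0.105   0.06  ] shift [0.001 0.002 0.   ]
```

>>> arm_command:
  steps:
    - [[0.0,0.0,0.006],[0,0,0]]
    - [[0.0,0.0,0.012],[0,0,0]]
    - [[0.0,0.0,0.012],[0,0,0]]

```text
time_s: 8.68
tcp_pos: [0.6386, -0.105, 0.0598]
tcp_rot: [0.728, 0.686, 0.001, 0.0]
contact_force: [-6.1, 1.2, 15.4]
finger_gap: 0.0636
```

>>> arm_command:
  steps:
    - [[0,0,0],[0,0,0]]
    - [[0,0,0],[0,0,0]]
    - [[0,0,0],[0,0,0]]
    - [[0,0,0],[0,0,0]]
    - [[0,0,0],[0,0,0]]
  claw: 1

```text
time_s: 9.3
tcp_pos: [0.6385, -0.105, 0.0595]
tcp_rot: [0.728, 0.686, 0.001, -0.0]
contact_force: [0.4, -0.1, 0.0]
finger_gap: 0.0874
```

>>> arm_command:
  steps:
    - [[0,0,-0.15],[0,0,0]]
    - [[0,0,-0.3],[0,0,0]]
    - [[0,0,-0.5],[0,0,0]]
    - [[0,0,-0.7],[0,0,0]]
    - [[0,0,-0.7],[0,0,0]]
    - [[0,0,-0.7],[0,0,0]]

```text
time_s: 10.05
tcp_pos: [0.6378, -0.1051, 0.1989]
tcp_rot: [0.728, 0.686, 0.001, -0.0]
contact_force: [0.2, 0.5, -0.4]
finger_gap: 0.0882
```

```bash
python3 -c "
from h import *
go((.6387,-.1050,.2),(.4265,.312,.2))
for n in ('wrist','top','scene'):
  d=cams.snapshot(n); cv2.imwrite(f'pics/{n}6.png',d['pixels'])
  print(n,proj(d,[(.6387,-.1038,.09),(.4265,.312,.072)]))
"
```

```text
t 10.05 tcp [ 0.6378 -0.1051  0.1989] gap 0.0882 F [ 0.2  0.5 -0.4] turn [ 0.001 -0.003 -0.003]
  -> [ 0.6387 -0.105   0.2   ] shift [ 0.001  0.005 -0.005]
  -> [0.4265 0.312  0.2   ] shift [ 2.02  -1.177 -0.003]
wrist [[ 258.35225493  189.47812305]
 [-109.66694945 -426.09524362]]
top [[282.22142277 154.30271725]
 [125.29639016 249.52340839]]
scene [[208.48246318 237.34167627]
 [377.89117934 183.21652194]]
```

View pics/wrist6.png

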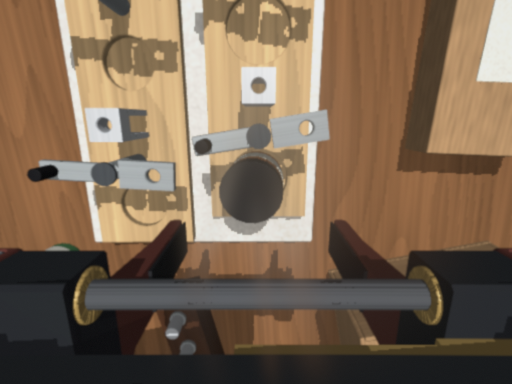

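View pics/scene6.png

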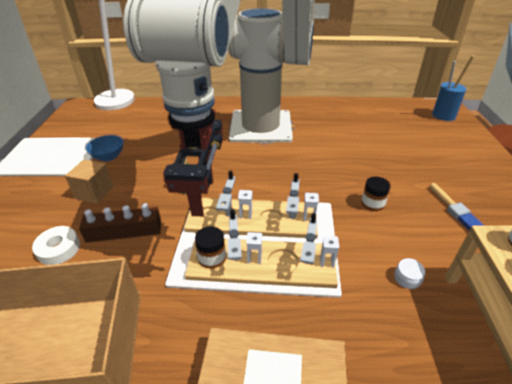

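```bash
python3 -c "
from h import *
avg(3)
d=cams.snapshot('wrist'); crop(d,180,60,340,240,4,'w7')
dark(d,190,140,310,235,75)
print('lug pred',proj(d,[(.6443,-.007,.095)]))
print(onz(d,252,191,.09),onz(d,258.5,86,.095))
d=cams.snapshot('scene'); crop(d,170,200,290,290,6,'s7')
print(proj(d,[(.6386,-.1038,.09),(.6386,-.1038,.018)]))
"
```

```text
avg [ 0.6376 -0.1051  0.1982] std [0.0001 0.     0.0002]
 blob [195 140  16  14 155] [202.6 146.4] circ [array([202.8, 145.8]), np.float64(7.9)]
 blob [ 232  158   52   62 2267] [256.2 188.5] circ [array([255.3, 188.4]), np.float64(31.1)]
lug pred [[258.39643681  83.92495842]]
[ 0.63229899 -0.10483952  0.09      ] [ 0.64429175 -0.00870926  0.095     ]
[[208.48815692 237.3071352 ]
 [211.62452077 259.14170441]]
```

View pics/w7.png

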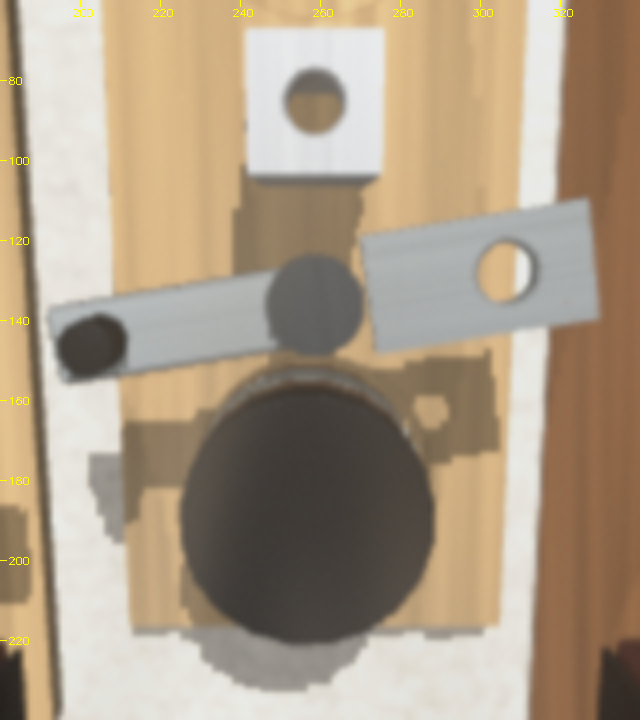

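View pics/s7.png

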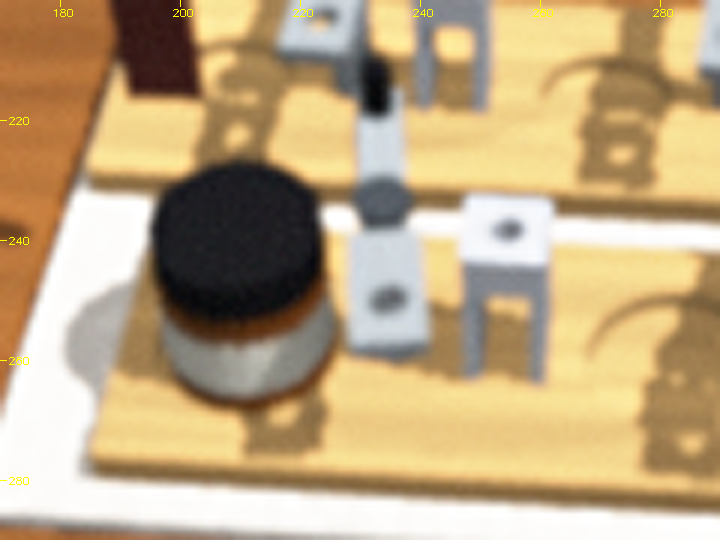

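>>> arm_command:
  steps:
    - [[0.25,-0.15,0],[0,0,0]]
    - [[0.5,-0.3,0],[0,0,0]]
    - [[0.75,-0.45,0],[0,0,0]]
    - [[1,-0.6,0],[0,0,0]]
    - [[1,-0.6,0],[0,0,0]]
    - [[1,-0.6,0],[0,0,0]]

```text
time_s: 11.2
tcp_pos: [0.5305, 0.1015, 0.1994]
tcp_rot: [0.727, 0.686, 0.001, -0.0]
contact_force: [0.1, 0.4, -0.1]
finger_gap: 0.0875
```

>>> arm_command:
  steps:
    - [[0.25,-0.15,0],[0,0,0]]
    - [[0.5,-0.3,0],[0,0,0]]
    - [[0.75,-0.45,0],[0,0,0]]
    - [[1,-0.57,0],[0,0,0]]
    - [[1,-0.57,0],[0,0,0]]
    - [[1,-0.57,0],[0,0,0]]

```text
time_s: 11.95
tcp_pos: [0.4292, 0.3068, 0.1993]
tcp_rot: [0.728, 0.686, 0.001, 0.0]
contact_force: [0.9, -0.1, -1.6]
finger_gap: 0.0879
```

```bash
python3 -c "
from h import *
avg(3)
go((.4275,.3135,.2),(.4275,.3135,.042))
d=cams.snapshot('wrist'); cv2.imwrite('pics/w8.png',d['pixels'])
dark(d,150,120,360,230,75)
print(proj(d,[(.4275,.3135,.072)]))
"
```

```text
avg [0.4293 0.3064 0.1994] std [0.     0.0001 0.    ]
t 12.1 tcp [0.4293 0.3063 0.1994] gap 0.0878 F [ 0.2 -0.4  0.1] turn [ 0.002 -0.002 -0.006]
  -> [0.4275 0.3135 0.2   ] shift [ 0.035 -0.011 -0.003]
  -> [0.4275 0.3135 0.042 ] shift [ 0.034 -0.012  0.787]
[[255.32128828 179.80551852]]
```

View pics/w8.png

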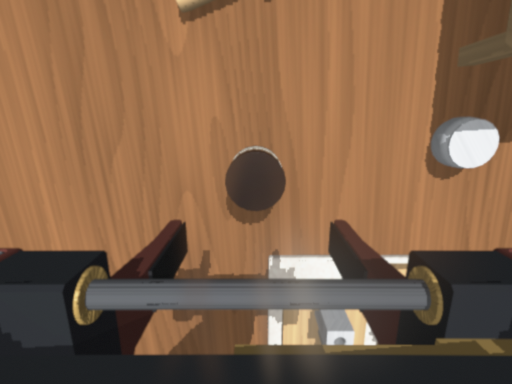

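Jar B's lid is centred at (255,180) in the wrist view, as predicted (255.3,179.8). Descend and grasp.

>>> arm_command:
  steps:
    - [[0.034,-0.012,0.15],[0,0,0]]
    - [[0.034,-0.012,0.35],[0,0,0]]
    - [[0.034,-0.012,0.55],[0,0,0]]
    - [[0.034,-0.012,0.7],[0,0,0]]
    - [[0.034,-0.012,0.787],[0,0,0]]
    - [[0.034,-0.012,0.787],[0,0,0]]
    - [[0.034,-0.012,0.787],[0,0,0]]
  claw: 1

```text
time_s: 13.02
tcp_pos: [0.4282, 0.3138, 0.043]
tcp_rot: [0.728, 0.685, 0.002, 0.0]
contact_force: [-0.1, 0.5, -0.0]
finger_gap: 0.0876
```

>>> arm_command:
  steps:
    - [[0,0,0],[0,0,0]]
    - [[0,0,0],[0,0,0]]
    - [[0,0,0],[0,0,0]]
    - [[0,0,0],[0,0,0]]
    - [[0,0,0],[0,0,0]]
    - [[0,0,0],[0,0,0]]
  claw: 0
  squeeze: 20

```text
time_s: 13.78
tcp_pos: [0.4283, 0.314, 0.0436]
tcp_rot: [0.728, 0.685, 0.002, 0.0]
contact_force: [-0.8, -1.6, 7.6]
finger_gap: 0.0637
```

```bash
python3 -c "
from h import *
go((.4275,.3135,.2))
d=cams.snapshot('wrist'); cv2.imwrite('pics/w9.png',d['pixels'])
s=monitor.state();Q=R.from_quat(s['tcp_rot'])
for p in ((258,195),(258,312)): print(p,onz(d,*p,.072).round(4))
"
```

```text
t 13.78 tcp [0.4283 0.314  0.0436] gap 0.0637 F [-0.8 -1.6  7.6] turn [ 0.006 -0.005 -0.006]
  -> [0.4275 0.3135 0.2   ] shift [-0.001 -0.002 -0.782]
(258, 195) [0.4305 0.3473 0.072 ]
(258, 312) [0.4265 0.2808 0.072 ]
```

View pics/w9.png

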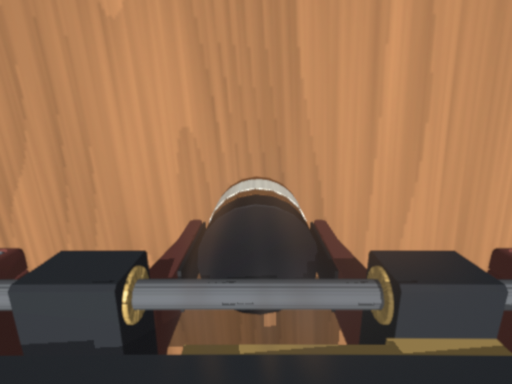

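>>> arm_command:
  steps:
    - [[0,0,-0.2],[0,0,0]]
    - [[0,0,-0.45],[0,0,0]]
    - [[0,0,-0.7],[0,0,0]]
    - [[0,0,-0.8],[0,0,0]]
    - [[0,0,-0.8],[0,0,0]]
    - [[0,0,-0.8],[0,0,0]]

```text
time_s: 14.58
tcp_pos: [0.4271, 0.3131, 0.2023]
tcp_rot: [0.728, 0.685, 0.001, -0.0]
contact_force: [0.9, 0.3, -2.4]
finger_gap: 0.0638
```

```bash
python3 -c "
from h import *
go((.6472,.054,.2))"
```

```text
t 14.57 tcp [0.4271 0.3131 0.2023] gap 0.0638 F [ 0.9  0.3 -2.4] turn [ 0.002 -0.003 -0.007]
  -> [0.6472 0.054  0.2   ] shift [-1.226  1.177  0.011]
```

>>> arm_command:
  steps:
    - [[-0.22,0.2,0],[0,0,0]]
    - [[-0.44,0.4,0],[0,0,0]]
    - [[-0.66,0.6,0],[0,0,0]]
    - [[-0.9,0.85,0],[0,0,0]]
    - [[-0.9,0.85,0],[0,0,0]]

```text
time_s: 15.2
tcp_pos: [0.5872, 0.1199, 0.2001]
tcp_rot: [0.73, 0.684, -0.0, -0.0]
contact_force: [-1.0, 0.7, -2.8]
finger_gap: 0.0636
```

>>> arm_command:
  steps:
    - [[-0.16,0.16,0],[0,0,0]]
    - [[-0.32,0.32,0],[0,0,-0.005]]
    - [[-0.32,0.32,0],[0,0,-0.007]]
    - [[-0.32,0.32,0],[0,0,-0.007]]
    - [[-0.32,0.32,0],[0,0,-0.007]]

```text
time_s: 15.82
tcp_pos: [0.6456, 0.0532, 0.1994]
tcp_rot: [0.728, 0.686, -0.001, -0.001]
contact_force: [0.3, -0.5, -1.5]
finger_gap: 0.0639
```

```bash
python3 -c "
from h import *
avg(3)
go((.6472,.054,.087))
d=cams.snapshot('wrist'); cv2.imwrite('pics/w10.png',d['pixels'])
print(proj(d,[(.6536,.152,.095)]))
"
```

```text
avg [0.6462 0.053  0.1999] std [0.0002 0.0001 0.0002]
t 15.97 tcp [0.6464 0.0529 0.2001] gap 0.064 F [ 0.4  0.4 -1.7] turn [-0.002 -0.001 -0.005]
  -> [0.6472 0.054  0.087 ] shift [0.006 0.004 0.565]
[[259.08344955  82.66807351]]
```

View pics/w10.png

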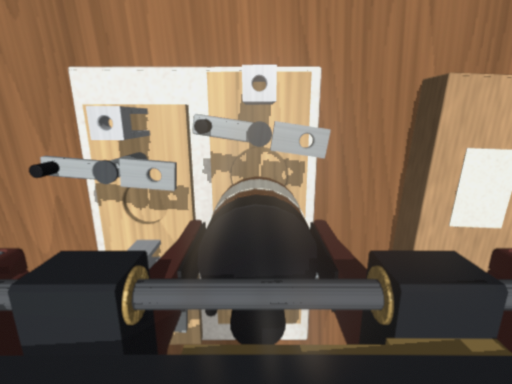

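>>> arm_command:
  steps:
    - [[0.006,0.004,0.15],[0,0,0]]
    - [[0.006,0.004,0.3],[0,0,0]]
    - [[0.006,0.004,0.45],[0,0,0]]
    - [[0.006,0.004,0.56],[0,0,0]]
    - [[0.006,0.004,0.565],[0,0,0]]
    - [[0.006,0.004,0.565],[0,0,0]]
    - [[0.006,0.004,0.565],[0,0,0]]

```text
time_s: 16.9
tcp_pos: [0.6482, 0.054, 0.0885]
tcp_rot: [0.728, 0.685, 0.001, 0.0]
contact_force: [-0.2, -0.4, -2.1]
finger_gap: 0.0635
```

```bash
python3 -c "
from h import *
avg(3)
go((.6472,.054,.0615))"
```

```text
avg [0.648  0.0539 0.0883] std [0.0001 0.     0.0002]
t 17.05 tcp [0.6478 0.0539 0.0881] gap 0.0639 F [-0.2 -0.7 -3. ] turn [ 0.001 -0.001 -0.006]
  -> [0.6472 0.054  0.0615] shift [ 0.    -0.003  0.133]
```

>>> arm_command:
  steps:
    - [[0.0,-0.003,0.04],[0,0,0]]
    - [[0.0,-0.003,0.08],[0,0,0]]
    - [[0.0,-0.003,0.1],[0,0,0]]
    - [[0.0,-0.003,0.12],[0,0,0]]
    - [[0.0,-0.003,0.133],[0,0,0]]
    - [[0.0,-0.003,0.14],[0,0,0]]
    - [[0.0,-0.003,0.14],[0,0,0]]

```text
time_s: 17.92
tcp_pos: [0.6476, 0.0549, 0.0615]
tcp_rot: [0.728, 0.685, 0.001, -0.0]
contact_force: [-4.8, 5.6, 12.2]
finger_gap: 0.0635
```

```bash
python3 -c "
from h import *
avg(3)
go((.6472,.054,.0605))"
```

```text
avg [0.6476 0.0549 0.0615] std [0. 0. 0.]
t 18.07 tcp [0.6476 0.0549 0.0615] gap 0.0638 F [-4.5  5.6 12.4] turn [ 0.003 -0.003 -0.006]
  -> [0.6472 0.054  0.0605] shift [-0.004 -0.002  0.005]
```

>>> arm_command:
  steps:
    - [[0,0,0],[0,0,0]]
    - [[0,0,0],[0,0,0]]
    - [[0,0,0],[0,0,0]]
    - [[0,0,0],[0,0,0]]
    - [[0,0,0],[0,0,0]]
  claw: 1

```text
time_s: 18.7
tcp_pos: [0.6475, 0.0547, 0.0613]
tcp_rot: [0.728, 0.685, 0.001, -0.0]
contact_force: [-0.7, 0.2, -0.0]
finger_gap: 0.0878
```

>>> arm_command:
  steps:
    - [[0,0,-0.15],[0,0,0]]
    - [[0,0,-0.3],[0,0,0]]
    - [[0,0,-0.5],[0,0,0]]
    - [[0,0,-0.7],[0,0,0]]
    - [[0,0,-0.7],[0,0,0]]
    - [[0,0,-0.7],[0,0,0]]
    - [[0,0,-0.7],[0,0,0]]

```text
time_s: 19.58
tcp_pos: [0.6464, 0.0545, 0.1997]
tcp_rot: [0.728, 0.685, -0.0, -0.001]
contact_force: [0.6, 0.3, 0.5]
finger_gap: 0.0876
```

```bash
python3 -c "
from h import *
avg(2)
go()
for n in ('wrist','scene','top'):
  d=cams.snapshot(n); cv2.imwrite(f'pics/{n}11.png',d['pixels'])
  print(n,proj(d,[(.6479,.0552,.09),(.6386,-.1038,.09)]))
  if n=='wrist':
    print('knobL',onz(d,*proj(d,[(.6025,.1169,.126)])[0],.126)); crop(d,160,50,360,240,3,'w11'); print(proj(d,[(.6025,.1169,.126),(.6511,.1091,.104)]))
"
```

```text
avg [0.6466 0.0545 0.1998] std [0.0001 0.     0.0001]
t 19.68 tcp [0.6466 0.0545 0.1999] gap 0.0881 F [ 0.9 -0.  -0.2] turn [-0.003 -0.002 -0.007]
wrist [[258.92283903 189.81410183]
 [259.07591963 325.93670182]]
knobL [0.6025 0.1169 0.126 ]
[[198.84254564 130.63339493]
 [258.96476626 135.07551705]]
scene [[283.48424022 241.12657767]
 [208.48815692 237.3071352 ]]
top [[220.97409504 155.62464431]
 [282.22507118 154.33935636]]
```

View pics/w11.png

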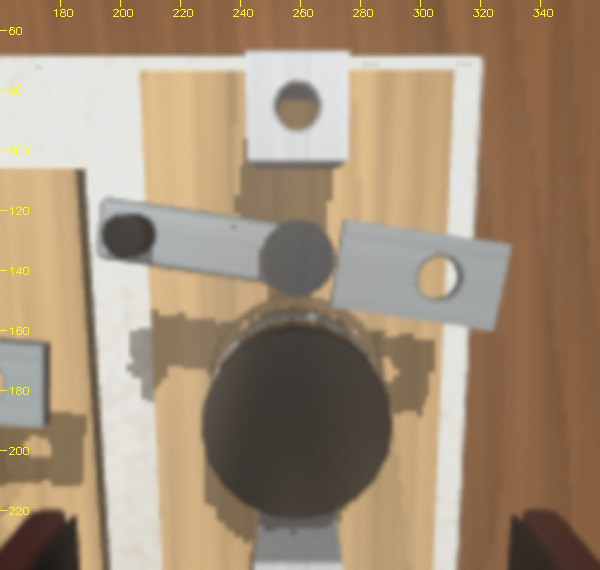

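View pics/scene11.png

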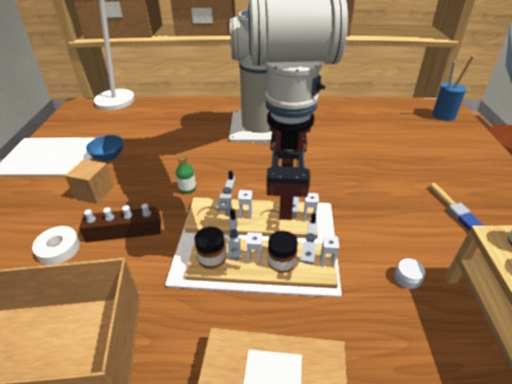

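```bash
cat >> h.py <<'E'
YAW=np.radians(-3.3); RX=np.array((np.cos(YAW),np.sin(YAW))); RY=np.array((-np.sin(YAW),np.cos(YAW)))
NEST={"L":np.array((.6479,.0552)),"R":np.array((.6386,-.1038))}
def knob(k,q): 
    return NEST[k]+RY*.054+.048*(-np.sin(q)*RX-np.cos(q)*RY)
AZP=YAW-np.pi/4
N=np.array((np.cos(AZP),np.sin(AZP)))
E
python3 -c "
from h import *
print(knob('L',1.687),knob('R',1.41))
go((*knob('L',1.687),.2),az=AZP)
go((*(NEST['L']+.097*RY),.2))
d=cams.snapshot('wrist'); print(onz(d,202.5,127.5,.126))
"
```

```text
[0.60373159 0.1174109 ] [ 0.59396384 -0.05483438]
t 19.82 tcp [0.6471 0.0545 0.2006] gap 0.088 F [ 0.3 -0.3  0.2] turn [-1.000e-03 -3.000e-03  1.564e+00]
  -> [0.6037 0.1174 0.2   ] shift [ 0.301 -0.235  0.003]
t 19.82 tcp [0.6471 0.0545 0.2006] gap 0.088 F [ 0.3 -0.3  0.2] turn [-0.    -0.003 -0.007]
  -> [0.6535 0.152  0.2   ] shift [0.489 0.002 0.004]
[0.60614652 0.1192168  0.126     ]
```

>>> arm_command:
  steps:
    - [[0.1,-0.07,0],[0,0,0.3]]
    - [[0.2,-0.14,0],[0,0,0.6]]
    - [[0.31,-0.23,0],[0,0,0.95]]
    - [[0.31,-0.23,0],[0,0,0.95]]
  claw: 0.3

```text
time_s: 20.38
tcp_pos: [0.6041, 0.1203, 0.2008]
tcp_rot: [0.868, 0.496, 0.0, -0.001]
contact_force: [-0.2, -0.1, -0.3]
finger_gap: 0.0516
```

>>> arm_command:
  steps:
    - [[0,0,0],[0,0,0.3]]
    - [[0,0,0],[0,0,0.6]]
    - [[0,0,0],[0,0,0.61]]
    - [[0,0,0],[0,0,0.61]]
    - [[0,0,0],[0,0,0.61]]

```text
time_s: 21.0
tcp_pos: [0.6043, 0.1201, 0.2008]
tcp_rot: [0.933, 0.359, 0.0, -0.001]
contact_force: [-0.2, 0.3, -0.1]
finger_gap: 0.0264
```

```bash
python3 -c "
from h import *
avg(2)
go((.605,.1185,.15),(.605,.1185,.11),az=AZP)
d=cams.snapshot('wrist'); cv2.imwrite('pics/w12.png',d['pixels'])
print(proj(d,[(.605,.1185,.126)]))
"
```

```text
avg [0.6042 0.1202 0.2008] std [0. 0. 0.]
t 21.1 tcp [0.6042 0.1202 0.2008] gap 0.0266 F [0.5 1.9 0.9] turn [-0.002 -0.001  0.012]
  -> [0.605  0.1185 0.15  ] shift [-0.003  0.009  0.254]
  -> [0.605  0.1185 0.11  ] shift [-0.003  0.01   0.454]
[[258.99564339 201.49007783]]
```

View pics/w12.png

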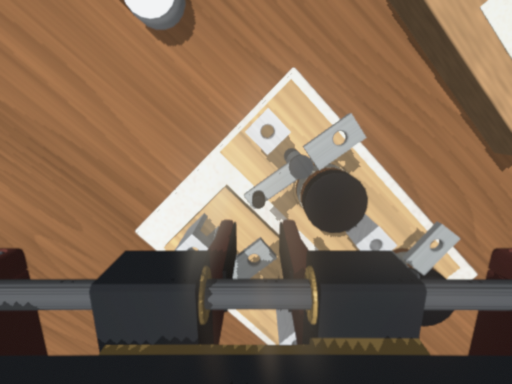

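>>> arm_command:
  steps:
    - [[-0.0,0.01,0.15],[0,0,0]]
    - [[-0.0,0.01,0.3],[0,0,0]]
    - [[-0.0,0.01,0.4],[0,0,0]]
    - [[-0.0,0.01,0.454],[0,0,0.01]]
    - [[-0.0,0.01,0.454],[0,0,0.01]]
    - [[-0.0,0.01,0.454],[0,0,0.01]]

```text
time_s: 21.9
tcp_pos: [0.6062, 0.1191, 0.1109]
tcp_rot: [0.934, 0.356, 0.001, -0.001]
contact_force: [-0.3, 0.9, 0.5]
finger_gap: 0.0263
```

```bash
cat > arc.py <<'E'
import sys
from h import *
k=sys.argv[1]; q0=float(sys.argv[2])
avg(2)
T=[(*knob(k,q),.110) for q in np.linspace(q0,0,10)]
T.append((*(knob(k,0)+N*.006),.11)); T.append((*(knob(k,0)+N*.010),.11))
go(*T,az=AZP)
d=cams.snapshot('scene'); crop(d,170,150,370,300,4,'arc%s'%int(monitor.state()["time_s"]*100))
E
python3 arc.py L 1.687; ls -t pics|head -1
```

```text
avg [0.6062 0.1191 0.111 ] std [0. 0. 0.]
t 22.0 tcp [0.6062 0.1191 0.111 ] gap 0.0263 F [-0.8  0.2  0.3] turn [-0.001 -0.004  0.002]
  -> [0.6037 0.1174 0.11  ] shift [-0.015 -0.002  0.005]
  -> [0.603  0.1085 0.11  ] shift [-0.047  0.029  0.005]
  -> [0.604  0.0995 0.11  ] shift [-0.073  0.066  0.005]
  -> [0.6066 0.0909 0.11  ] shift [-0.092  0.106  0.005]
  -> [0.6108 0.083  0.11  ] shift [-0.103  0.15   0.005]
  -> [0.6163 0.0759 0.11  ] shift [-0.106  0.195  0.005]
  -> [0.6231 0.07   0.11  ] shift [-0.1    0.239  0.005]
  -> [0.6309 0.0655 0.11  ] shift [-0.086  0.282  0.005]
  -> [0.6394 0.0625 0.11  ] shift [-0.064  0.321  0.005]
  -> [0.6482 0.0612 0.11  ] shift [-0.036  0.356  0.005]
  -> [0.6522 0.0567 0.11  ] shift [-0.036  0.386  0.005]
  -> [0.6549 0.0537 0.11  ] shift [-0.036  0.406  0.005]
arc2205.png
```

>>> arm_command:
  steps:
    - [[-0.047,0.029,0],[0,0,0]]
    - [[-0.073,0.066,0],[0,0,0]]
    - [[-0.092,0.106,0],[0,0,0]]
    - [[-0.103,0.15,0],[0,0,0]]
    - [[-0.106,0.195,0],[0,0,0]]
    - [[-0.1,0.239,0],[0,0,0]]
    - [[-0.086,0.282,0],[0,0,0]]
    - [[-0.064,0.321,0],[0,0,0]]
    - [[-0.036,0.356,0],[0,0,0]]
    - [[-0.036,0.386,0],[0,0,0]]
    - [[-0.036,0.4,0],[0,0,0]]
    - [[-0.036,0.4,0],[0,0,0]]

```text
time_s: 23.55
tcp_pos: [0.6535, 0.0563, 0.1108]
tcp_rot: [0.934, 0.356, 0.001, -0.002]
contact_force: [-2.7, 9.2, 1.3]
finger_gap: 0.0269
```

```bash
python3 -c "
from h import *
go((.6549,.0537,.11),az=AZP)
for n in ('wrist','scene'):
  d=cams.snapshot(n); cv2.imwrite(f'pics/{n}13.png',d['pixels'])
"
```

```text
t 23.55 tcp [0.6535 0.0563 0.1108] gap 0.0269 F [-2.7  9.2  1.3] turn [-0.006 -0.006  0.001]
  -> [0.6549 0.0537 0.11  ] shift [-0.004  0.014  0.004]
```

View pics/wrist13.png

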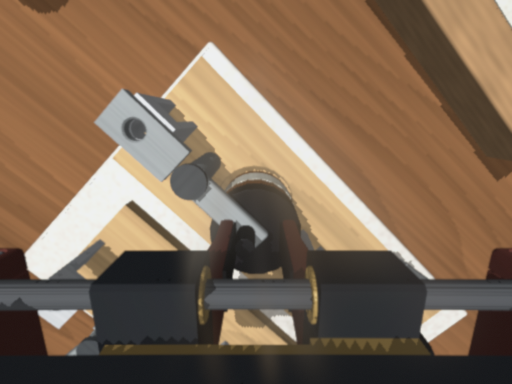

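View pics/scene13.png

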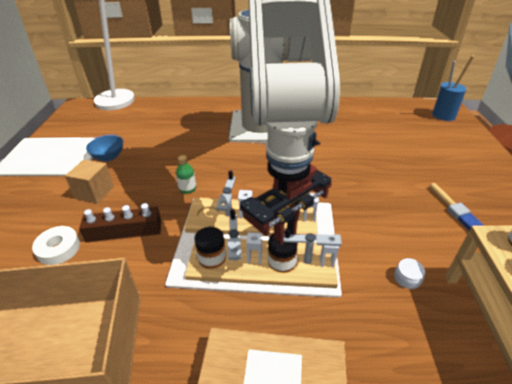

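>>> arm_command:
  steps:
    - [[0,-0.03,0],[0,0,0]]
    - [[0,-0.03,0],[0,0,0]]
    - [[0,-0.03,-0.1],[0,0,0]]
    - [[0,-0.03,-0.25],[0,0,0]]
    - [[0,-0.03,-0.4],[0,0,0]]
    - [[0,-0.03,-0.4],[0,0,0]]

```text
time_s: 24.4
tcp_pos: [0.6517, 0.0603, 0.1949]
tcp_rot: [0.934, 0.356, 0.004, -0.001]
contact_force: [0.6, 0.7, -0.2]
finger_gap: 0.0263
```

```bash
python3 -c "
from h import *
go((.594,-.055,.19),az=AZP)"
```

```text
t 24.4 tcp [0.6517 0.0603 0.1949] gap 0.0263 F [ 0.6  0.7 -0.2] turn [ 0.003 -0.016  0.001]
  -> [ 0.594 -0.055  0.19 ] shift [-0.599  0.238  0.02 ]
```

>>> arm_command:
  steps:
    - [[-0.15,0.06,0],[0,0,0]]
    - [[-0.3,0.12,0],[0,0,0]]
    - [[-0.45,0.18,0],[0,0,0]]
    - [[-0.6,0.238,0],[0,0,0]]
    - [[-0.6,0.238,0],[0,0,0]]
    - [[-0.6,0.238,0],[0,0,0]]

```text
time_s: 25.15
tcp_pos: [0.5941, -0.0549, 0.1939]
tcp_rot: [0.935, 0.356, 0.004, -0.001]
contact_force: [0.7, 0.8, -0.6]
finger_gap: 0.0262
```

```bash
python3 -c "
from h import *
avg(2)
go((.594,-.055,.11),az=AZP)
d=cams.snapshot('wrist'); cv2.imwrite('pics/w14.png',d['pixels'])
dark(d,200,160,300,230,60,20)
print(proj(d,[(.594,-.055,.126)]))
for p in proj(d,[(.594,-.055,.126)])+[[0,-2.5]]: print(onz(d,*p,.126))
"
```

```text
avg [ 0.5943 -0.0545  0.1939] std [0.     0.0001 0.    ]
t 25.25 tcp [ 0.5943 -0.0544  0.1939] gap 0.0261 F [ 1.2  0.3 -0.2] turn [ 0.003 -0.017  0.002]
  -> [ 0.594 -0.055  0.11 ] shift [-0.007  0.001  0.419]
[[257.01023403 204.4661024 ]]
[ 0.59565022 -0.05352774  0.126     ]
```

View pics/w14.png

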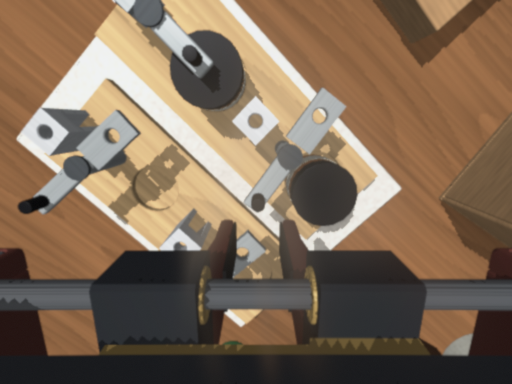

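>>> arm_command:
  steps:
    - [[0.0,0.002,0.15],[0,-0.015,0]]
    - [[0.0,0.002,0.3],[0,-0.015,0]]
    - [[0.0,0.002,0.4],[0,-0.015,0]]
    - [[0.0,0.002,0.419],[0,-0.015,0]]
    - [[0.0,0.002,0.419],[0,-0.015,0]]
    - [[0.0,0.002,0.419],[0,-0.015,0]]

```text
time_s: 26.05
tcp_pos: [0.5959, -0.0541, 0.1111]
tcp_rot: [0.934, 0.357, 0.001, 0.001]
contact_force: [0.0, 0.2, 0.2]
finger_gap: 0.0263
```

```bash
python3 arc.py R 1.41
```

```text
avg [ 0.5958 -0.0542  0.1111] std [0.0001 0.     0.    ]
t 26.15 tcp [ 0.5957 -0.0542  0.111 ] gap 0.0267 F [ 0.1  0.3 -0. ] turn [ 0.005 -0.004  0.003]
  -> [ 0.594  -0.0548  0.11  ] shift [-0.009 -0.004  0.005]
  -> [ 0.5953 -0.0622  0.11  ] shift [-0.028  0.028  0.005]
  -> [ 0.5978 -0.0693  0.11  ] shift [-0.042  0.063  0.005]
  -> [ 0.6014 -0.0759  0.11  ] shift [-0.051  0.1    0.005]
  -> [ 0.6059 -0.0819  0.11  ] shift [-0.054  0.137  0.005]
  -> [ 0.6114 -0.0871  0.11  ] shift [-0.051  0.175  0.006]
  -> [ 0.6175 -0.0914  0.11  ] shift [-0.042  0.211  0.006]
  -> [ 0.6243 -0.0946  0.11  ] shift [-0.028  0.246  0.006]
  -> [ 0.6315 -0.0968  0.11  ] shift [-0.008  0.278  0.006]
  -> [ 0.6389 -0.0978  0.11  ] shift [0.016 0.306 0.006]
  -> [ 0.6429 -0.1023  0.11  ] shift [0.016 0.336 0.006]
  -> [ 0.6456 -0.1053  0.11  ] shift [0.016 0.356 0.006]
```

>>> arm_command:
  steps:
    - [[-0.028,0.028,0],[0,0,0]]
    - [[-0.042,0.063,0],[0,0,0]]
    - [[-0.051,0.1,0],[0,0,0]]
    - [[-0.054,0.137,0],[0,0,0]]
    - [[-0.051,0.175,0],[0,0,0]]
    - [[-0.042,0.211,0],[0,0,0]]
    - [[-0.028,0.246,0],[0,0,0]]
    - [[-0.008,0.278,0],[0,0,0]]
    - [[0.016,0.306,0],[0,0,0]]
    - [[0.016,0.336,0],[0,0,0]]
    - [[0.016,0.35,0],[0,0,0]]
    - [[0.016,0.35,0],[0,0,0]]

```text
time_s: 27.7
tcp_pos: [0.6443, -0.1032, 0.111]
tcp_rot: [0.934, 0.356, 0.001, -0.0]
contact_force: [-1.5, 6.5, 0.9]
finger_gap: 0.0266
```

>>> arm_command:
  steps:
    - [[0,-0.03,0],[0,0,0]]
    - [[0,-0.03,0],[0,0,0]]
    - [[0,-0.03,-0.1],[0,0,0]]
    - [[0,-0.03,-0.25],[0,0,0]]
    - [[0,-0.03,-0.45],[0,0,0]]
    - [[0,-0.03,-0.45],[0,0,0]]

```text
time_s: 28.45
tcp_pos: [0.6429, -0.0996, 0.2062]
tcp_rot: [0.934, 0.356, 0.005, 0.002]
contact_force: [0.1, -0.2, -0.4]
finger_gap: 0.0261
```

```bash
python3 -c "
from h import *
avg(2)
go((.5257,-.2732,.2),(.534,-.3194,.2),az=AZP)
for n in ('wrist','top'):
  d=cams.snapshot(n); cv2.imwrite(f'pics/{n}15.png',d['pixels'])
print(proj(d,[(.5257,-.2732,.078)]))
crop(d,170,110,430,250,3,'t15')
"
```

```text
avg [ 0.641  -0.0992  0.2031] std [0.0005 0.0001 0.0008]
t 28.55 tcp [ 0.6405 -0.0991  0.2023] gap 0.0265 F [ 0.1 -0.2 -0.6] turn [ 0.004 -0.007  0.001]
  -> [ 0.5257 -0.2732  0.2   ] shift [-1.008  0.267  0.009]
  -> [ 0.534  -0.3194  0.2   ] shift [-1.131  0.467  0.009]
[[351.48584081 192.51014199]]
```

View pics/wrist15.png

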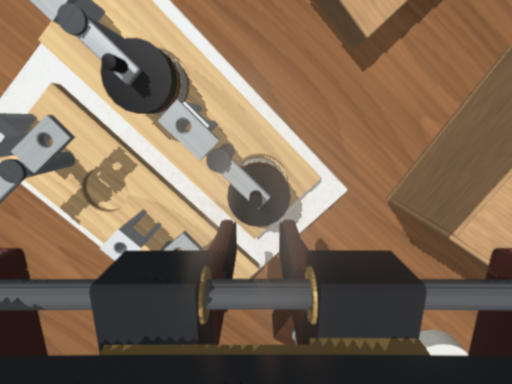

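View pics/t15.png

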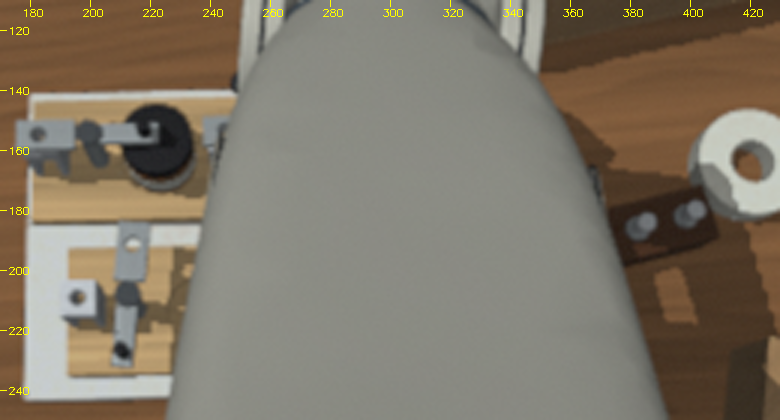

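>>> arm_command:
  steps:
    - [[-0.25,0.065,0],[0,0,-0.25]]
    - [[-0.5,0.13,0],[0,0,-0.5]]
    - [[-0.75,0.2,0],[0,0,-0.8]]
    - [[-0.99,0.26,0],[0,0,-1]]
    - [[-0.99,0.26,0],[0,0,-1]]
    - [[-0.99,0.26,0],[0,0,-1]]
  claw: 0.5

```text
time_s: 29.4
tcp_pos: [0.5262, -0.2692, 0.1994]
tcp_rot: [0.818, 0.576, 0.001, -0.001]
contact_force: [-0.1, 0.4, -0.2]
finger_gap: 0.0438
```

```bash
cat >> h.py <<'E'
AZ2=AZP+.5
E
python3 -c "
from h import *
avg(2)
go((.5257,-.2732,.2),az=AZ2)
d=cams.snapshot('wrist'); cv2.imwrite('pics/w16.png',d['pixels'])
print(proj(d,[(.5257,-.2732,.078),(.534,-.3194,.078)]))
crop(d,180,120,380,250,4,'w16c')
s=cams.snapshot('scene'); crop(s,70,170,170,250,7,'s16')
"
```

```text
avg [ 0.5267 -0.2686  0.1996] std [0.0001 0.0001 0.0001]
t 29.5 tcp [ 0.5269 -0.2685  0.1996] gap 0.044 F [ 0.2  0.9 -0.4] turn [-0.001 -0.004  0.002]
  -> [ 0.5257 -0.2732  0.2   ] shift [-0.024  0.002 -0.002]
[[257.82790104 192.30395749]
 [279.54486338 229.04783716]]
```

View pics/w16c.png

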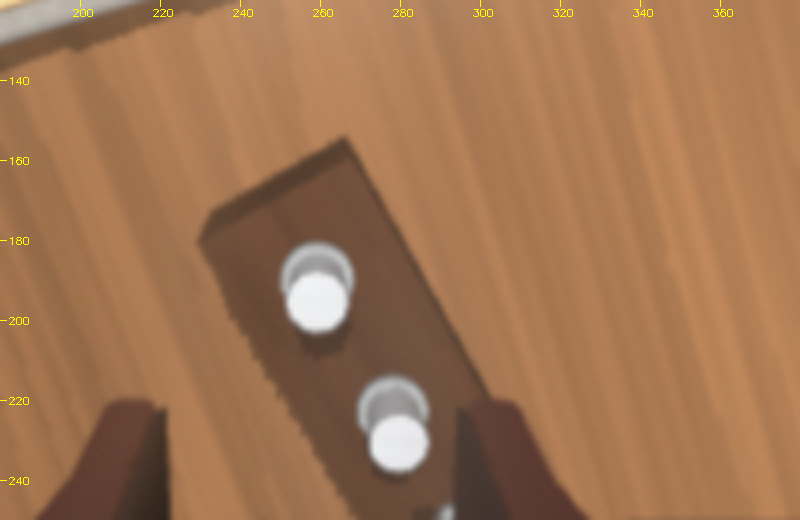

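View pics/s16.png

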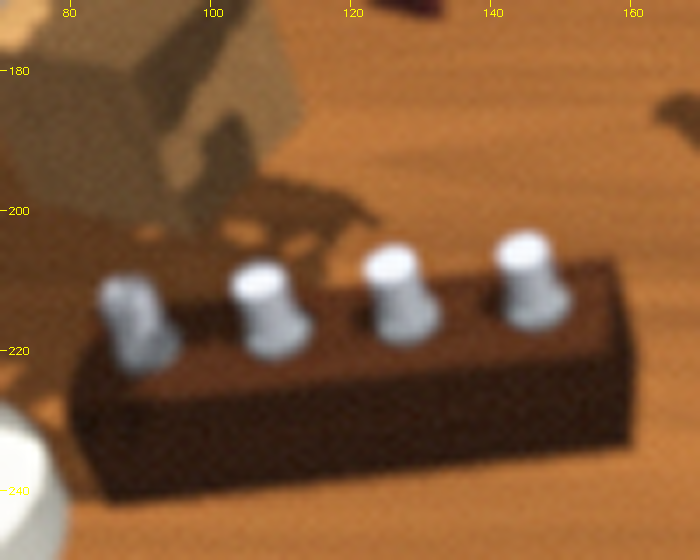

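```bash
python3 -c "
from h import *
d=cams.snapshot('wrist')
h=onz(d,259,195.2,.078);f=onz(d,259,189.5,.054);print(h,f)
p=(h+f)/2
p=(h[:2]*1.0+0)*.6+np.array((.5257,-.2732))*.4
go((*p,.058),az=AZ2)"
```

```text
[ 0.52596634 -0.27654333  0.078     ] [ 0.52608393 -0.27655521  0.054     ]
t 29.65 tcp [ 0.527  -0.2685  0.1999] gap 0.0442 F [-0.1  0.4  0.1] turn [-0.    -0.003  0.004]
  -> [ 0.5259 -0.2752  0.058 ] shift [-0.034  0.006  0.71 ]
```

>>> arm_command:
  steps:
    - [[-0.036,0.006,0.15],[0,0,0]]
    - [[-0.036,0.006,0.35],[0,0,0]]
    - [[-0.036,0.006,0.5],[0,0,0]]
    - [[-0.036,0.006,0.6],[0,0,0]]
    - [[-0.036,0.006,0.7],[0,0,0]]
    - [[-0.036,0.006,0.71],[0,0,0]]
    - [[-0.036,0.006,0.71],[0,0,0]]
    - [[-0.036,0.006,0.71],[0,0,0]]

```text
time_s: 30.65
tcp_pos: [0.5264, -0.2759, 0.0589]
tcp_rot: [0.817, 0.577, 0.001, 0.0]
contact_force: [0.3, -0.1, 0.7]
finger_gap: 0.044
```

```bash
python3 -c "
from h import *
avg(2)
go((.5259,-.2752,.058),az=AZ2)
d=cams.snapshot('wrist'); cv2.imwrite('pics/w17.png',d['pixels'])"
```

```text
avg [ 0.5263 -0.2758  0.0588] std [0.0001 0.0001 0.0001]
t 30.75 tcp [ 0.5262 -0.2758  0.0588] gap 0.044 F [-0.8 -1.  -0. ] turn [ 0.003 -0.003  0.004]
  -> [ 0.5259 -0.2752  0.058 ] shift [ 0.002 -0.003  0.004]
```

View pics/w17.png

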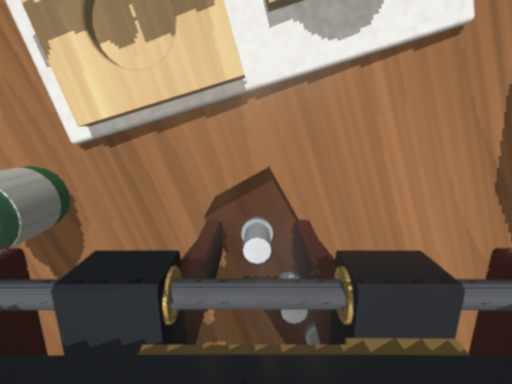

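Pin head at (257,250), centred between the jaws. Close.

>>> arm_command:
  steps:
    - [[0,0,0],[0,0,0]]
    - [[0,0,0],[0,0,0]]
    - [[0,0,0],[0,0,0]]
    - [[0,0,0],[0,0,0]]
    - [[0,0,0],[0,0,0]]
    - [[0,0,0],[0,0,0]]
    - [[0,0,0],[0,0,0]]
  claw: 0
  squeeze: 25

```text
time_s: 31.68
tcp_pos: [0.5261, -0.2758, 0.0587]
tcp_rot: [0.817, 0.577, 0.001, 0.0]
contact_force: [0.1, 0.1, 1.0]
finger_gap: 0.0154
```

>>> arm_command:
  steps:
    - [[0,0,-0.1],[0,0,0]]
    - [[0,0,-0.2],[0,0,0]]
    - [[0,0,-0.4],[0,0,0]]
    - [[0,0,-0.6],[0,0,0]]
    - [[0,0,-0.75],[0,0,0]]
    - [[0,0,-0.75],[0,0,0]]
    - [[0,0,-0.75],[0,0,0]]

```text
time_s: 32.55
tcp_pos: [0.5255, -0.2757, 0.2087]
tcp_rot: [0.817, 0.577, 0.001, -0.0]
contact_force: [-1.2, 0.6, -0.8]
finger_gap: 0.0154
```

```bash
python3 -c "
from h import *
avg(2)
LR=NEST['R']+.097*RY; print(LR)
go((*LR,.2),az=AZ2)
d=cams.snapshot('wrist'); cv2.imwrite('pics/w18.png',d['pixels'])
crop(d,180,140,340,290,4,'w18c')
s=monitor.state();p=np.array(s['tcp_pos']);
for dz in (.03,.02,.0,-.04): print(dz,proj(d,[p+[0,0,dz]]))"
```

```text
avg [ 0.5252 -0.2755  0.2078] std [0.     0.     0.0002]
[ 0.64418371 -0.00696084]
t 32.65 tcp [ 0.5251 -0.2755  0.2076] gap 0.0153 F [ 0.1 -0.5 -0.5] turn [-0.002 -0.003  0.004]
  -> [ 0.6442 -0.007   0.2   ] shift [1.464 0.112 0.04 ]
0.03 [[257.10273152 258.34901567]]
0.02 [[257.14570724 249.60813501]]
0.0 [[257.21741545 235.02254637]]
-0.04 [[257.32192251 213.763869  ]]
```

View pics/w18c.png

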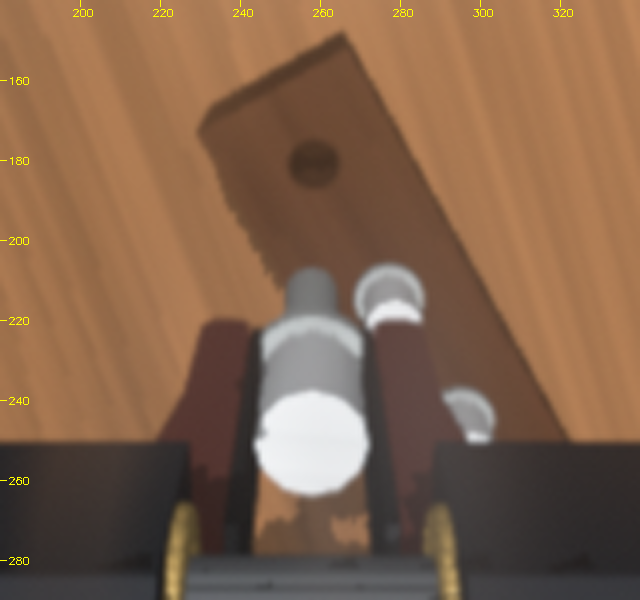

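>>> arm_command:
  steps:
    - [[0.25,0.02,0],[0,0,0]]
    - [[0.5,0.04,0],[0,0,0]]
    - [[0.75,0.06,0],[0,0,0]]
    - [[1,0.077,0],[0,0,0]]
    - [[1,0.077,0],[0,0,0]]
    - [[1,0.077,0],[0,0,0]]

```text
time_s: 33.45
tcp_pos: [0.6059, -0.0923, 0.2068]
tcp_rot: [0.817, 0.577, -0.0, -0.002]
contact_force: [-0.5, 0.4, -0.2]
finger_gap: 0.0153
```

>>> arm_command:
  steps:
    - [[0.15,0.012,0],[0,0,0]]
    - [[0.3,0.024,0],[0,0,0]]
    - [[0.46,0.035,0.04],[0,0,0]]
    - [[0.46,0.035,0.1],[0,0,0]]
    - [[0.46,0.035,0.1],[0,0,0]]
    - [[0.46,0.035,0.1],[0,0,0]]

```text
time_s: 34.2
tcp_pos: [0.6427, -0.0094, 0.1868]
tcp_rot: [0.817, 0.576, -0.001, -0.002]
contact_force: [-0.5, -0.2, -0.1]
finger_gap: 0.0152
```

```bash
cat > look.py <<'E'
import sys
from h import *
tag,x,y,z=sys.argv[1],*map(float,sys.argv[2:5])
p=avg(3)
go((x,y,z),az=AZ2)
d=cams.snapshot('wrist'); crop(d,160,100,360,290,4,'w'+tag)
print('lug hole at keeper top',proj(d,[(x,y,.104)]),'tip',proj(d,[p+[0,0,-.0487]]))
s=cams.snapshot('scene'); e=proj(s,[(x,y,.104)])[0]; a,b=int(e[0]),int(e[1]); crop(s,a-50,b-60,a+50,b+40,6,'s'+tag)
print('scene',e,'tip',proj(s,[p+[0,0,-.0487]]))
E
python3 look.py 20 .6443 -.0073 .161
```

```text
avg [ 0.6431 -0.009   0.1873] std [0.0001 0.0002 0.0001]
t 34.35 tcp [ 0.6432 -0.0087  0.1874] gap 0.0153 F [ 0.1  0.6 -0.1] turn [-0.005 -0.003  0.003]
  -> [ 0.6443 -0.0073  0.161 ] shift [0.008 0.003 0.132]
lug hole at keeper top [[258.07406766 196.11776418]] tip [[257.33215345 210.37160315]]
scene [253.66139968 235.08180903] tip [[252.61156942 222.84192691]]
```

View pics/w20.png

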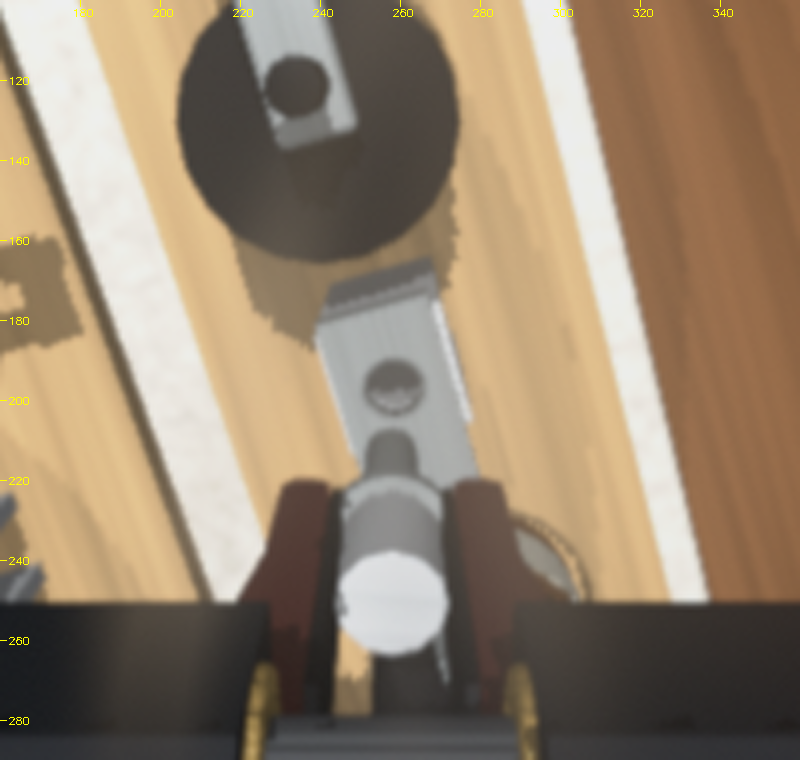

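View pics/s20.png

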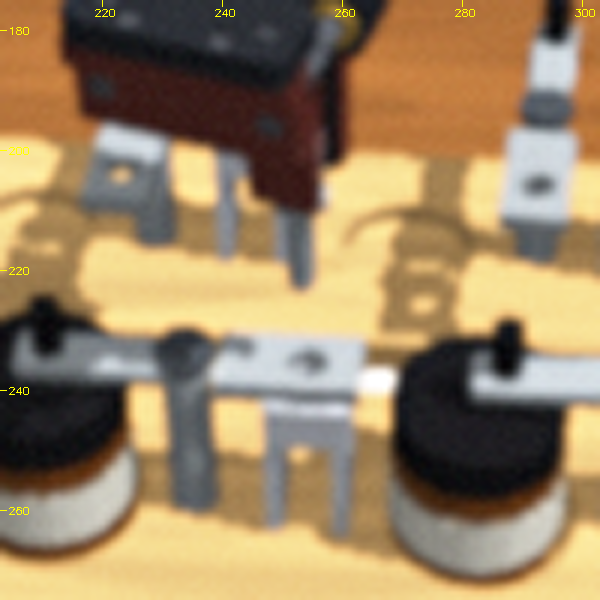

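>>> arm_command:
  steps:
    - [[0.008,0.003,0.05],[0,0,0]]
    - [[0.008,0.003,0.1],[0,0,0]]
    - [[0.008,0.003,0.14],[0,0,0]]
    - [[0.008,0.003,0.14],[0,0,0]]
    - [[0.008,0.003,0.14],[0,0,0]]

```text
time_s: 35.08
tcp_pos: [0.6444, -0.007, 0.1593]
tcp_rot: [0.817, 0.577, -0.0, -0.001]
contact_force: [-0.2, -0.1, -0.6]
finger_gap: 0.0156
```

```bash
python3 look.py 21 .6443 -.0073 .1127
```

```text
avg [ 0.6446 -0.007   0.1596] std [0.     0.     0.0001]
t 35.23 tcp [ 0.6446 -0.007   0.1597] gap 0.0152 F [ 0.7  0.7 -0.1] turn [-0.003 -0.003  0.004]
  -> [ 0.6443 -0.0073  0.1127] shift [-0.002 -0.     0.235]
lug hole at keeper top [[257.14507937 207.8585287 ]] tip [[257.31721325 210.096363  ]]
scene [253.66139968 235.08180903] tip [[253.76695888 232.87283487]]
```

View pics/w21.png

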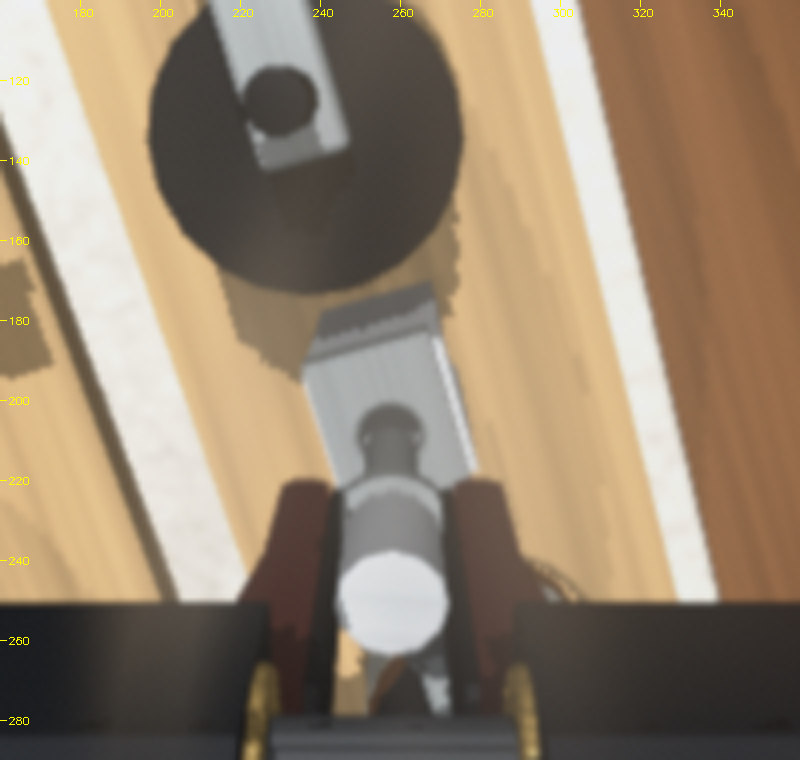

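View pics/s21.png

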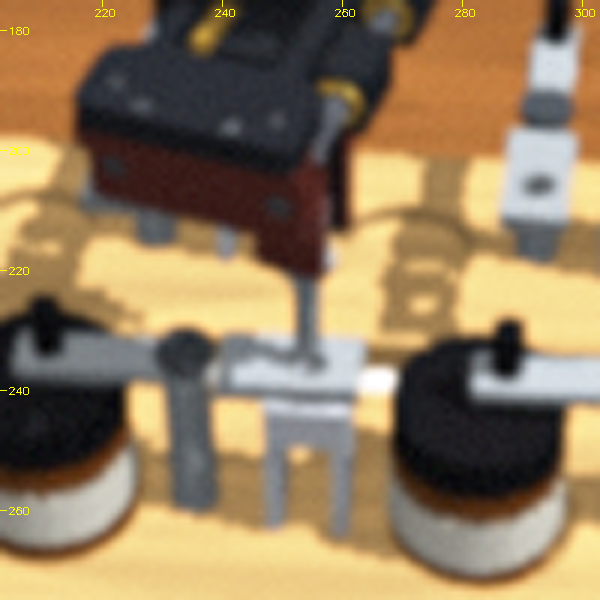

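>>> arm_command:
  steps:
    - [[-0.001,0,0.02],[0,0,0]]
    - [[-0.001,0,0.04],[0,0,0]]
    - [[-0.001,0,0.06],[0,0,0]]
    - [[-0.001,0,0.08],[0,0,0]]
    - [[-0.001,0,0.08],[0,0,0]]

```text
time_s: 35.95
tcp_pos: [0.6441, -0.0071, 0.1431]
tcp_rot: [0.817, 0.577, -0.0, -0.001]
contact_force: [-1.5, -0.2, -0.2]
finger_gap: 0.0152
```

```bash
python3 look.py 22 .6443 -.0073 .1127
```

```text
avg [ 0.6444 -0.0071  0.1436] std [0.0001 0.     0.0001]
t 36.1 tcp [ 0.6445 -0.0071  0.1438] gap 0.0152 F [ 0.3 -0.6 -0.1] turn [-0.003 -0.003  0.004]
  -> [ 0.6443 -0.0073  0.1127] shift [-0.001 -0.001  0.155]
lug hole at keeper top [[257.08483465 214.1774565 ]] tip [[257.21612171 210.11091388]]
scene [253.66139968 235.08180903] tip [[253.7952038  238.12704235]]
```

No contact force with the tip already 9 mm below the keeper's top face, so it is in the hole. Continue home.

>>> arm_command:
  steps:
    - [[-0.001,0,0.03],[0,0,0]]
    - [[-0.001,0,0.06],[0,0,0]]
    - [[-0.001,0,0.09],[0,0,0]]
    - [[-0.001,0,0.12],[0,0,0]]
    - [[-0.001,0,0.145],[0,0,0]]
    - [[-0.001,0,0.15],[0,0,0]]
    - [[-0.001,0,0.16],[0,0,0]]
    - [[-0.001,0,0.16],[0,0,0]]

```text
time_s: 37.2
tcp_pos: [0.6451, -0.0073, 0.1126]
tcp_rot: [0.817, 0.577, 0.001, -0.001]
contact_force: [0.2, 0.1, 2.9]
finger_gap: 0.0153
```

```bash
python3 look.py 23 .6443 -.0073 .1127
```

```text
avg [ 0.6451 -0.0073  0.1126] std [0. 0. 0.]
t 37.35 tcp [ 0.6451 -0.0073  0.1126] gap 0.0153 F [0.  0.7 4.5] turn [ 0.    -0.004  0.004]
  -> [ 0.6443 -0.0073  0.1127] shift [-0.001 -0.004 -0.001]
lug hole at keeper top [[255.97090301 230.18103457]] tip [[257.22789267 210.18355202]]
scene [253.66139968 235.08180903] tip [[253.92176513 248.20491534]]
```

View pics/s23.png

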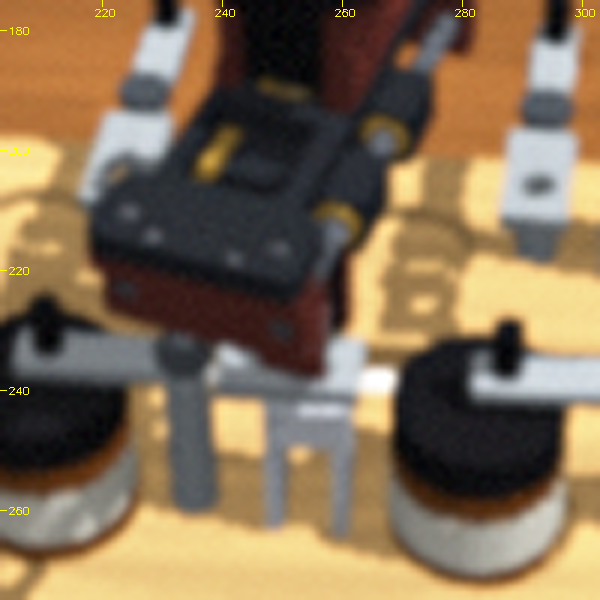

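>>> arm_command:
  steps:
    - [[0,0,0.008],[0,0,0]]
    - [[0,0,0.012],[0,0,0]]
    - [[0,0,0.012],[0,0,0]]

```text
time_s: 37.83
tcp_pos: [0.646, -0.0073, 0.1123]
tcp_rot: [0.817, 0.577, 0.002, 0.0]
contact_force: [-3.0, 0.2, 14.9]
finger_gap: 0.0151
```

>>> arm_command:
  steps:
    - [[0,0,0],[0,0,0]]
    - [[0,0,0],[0,0,0]]
    - [[0,0,0],[0,0,0]]
    - [[0,0,0],[0,0,0]]
    - [[0,0,0],[0,0,0]]
  claw: 0.45

```text
time_s: 38.45
tcp_pos: [0.6459, -0.0073, 0.112]
tcp_rot: [0.817, 0.577, 0.002, -0.0]
contact_force: [0.4, 0.1, -0.9]
finger_gap: 0.0396
```

>>> arm_command:
  steps:
    - [[0,0,-0.08],[0,0,0]]
    - [[0,0,-0.2],[0,0,0]]
    - [[0,0,-0.35],[0,0,0]]
    - [[0,0,-0.45],[0,0,0]]
    - [[0,0,-0.45],[0,0,0]]
    - [[0,0,-0.45],[0,0,0]]

```text
time_s: 39.2
tcp_pos: [0.6451, -0.0075, 0.2013]
tcp_rot: [0.817, 0.577, 0.001, -0.0]
contact_force: [-0.3, -0.5, 0.3]
finger_gap: 0.0396
```

```bash
python3 look.py 24 .6443 -.0073 .2; python3 -c "
from h import *
go((.533,-.3205,.2),(.526,-.2757,.2),az=AZ2)"
```

```text
avg [ 0.6449 -0.0074  0.2008] std [0.0001 0.     0.0001]
t 39.35 tcp [ 0.645  -0.0074  0.2007] gap 0.0394 F [ 0.2 -0.8  0.5] turn [-0.001 -0.004  0.004]
  -> [ 0.6443 -0.0073  0.2   ] shift [-0.    -0.003  0.004]
lug hole at keeper top [[256.63029578 194.22457976]] tip [[257.18054197 210.20503258]]
scene [253.66139968 235.08180903] tip [[253.23648319 218.63391155]]
t 39.45 tcp [ 0.6452 -0.0074  0.201 ] gap 0.0395 F [ 0.1 -0.1  0.1] turn [-0.    -0.004  0.004]
  -> [ 0.533  -0.3205  0.2   ] shift [-1.663e+00 -5.000e-03  1.000e-03]
  -> [ 0.526  -0.2757  0.2   ] shift [-1.463 -0.113  0.002]
```

View pics/w24.png

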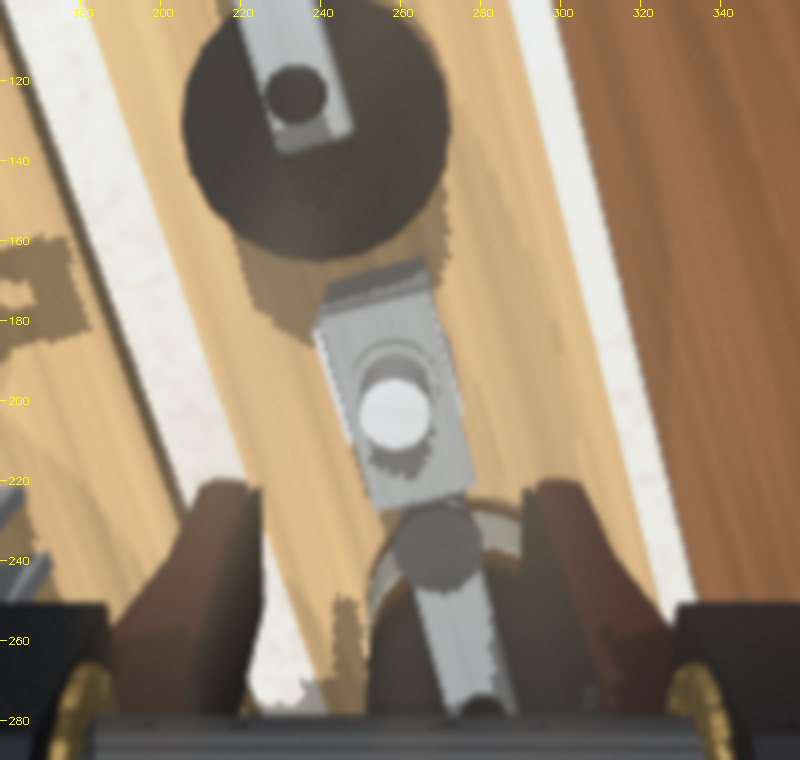

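View pics/s24.png

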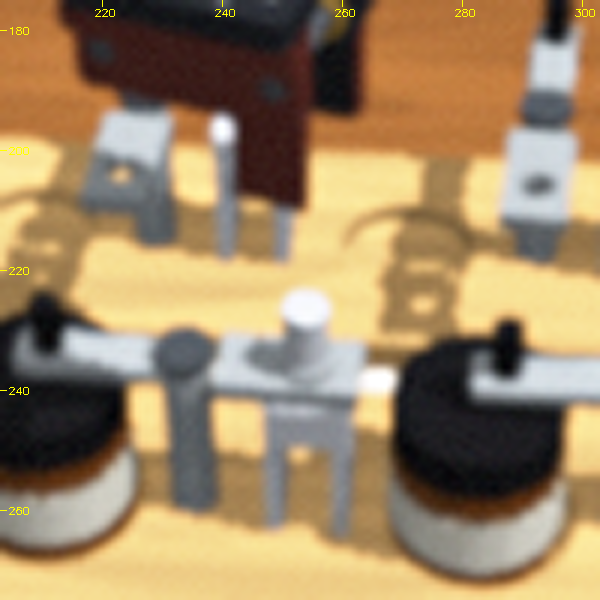

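>>> arm_command:
  steps:
    - [[-0.25,0,0],[0,0,0]]
    - [[-0.5,0,0],[0,0,0]]
    - [[-0.75,0,0],[0,0,0]]
    - [[-1,0,0],[0,0,0]]
    - [[-1,0,0],[0,0,0]]
    - [[-1,0,0],[0,0,0]]

```text
time_s: 40.2
tcp_pos: [0.5783, -0.1957, 0.2003]
tcp_rot: [0.817, 0.577, 0.001, -0.001]
contact_force: [0.4, -0.3, -0.3]
finger_gap: 0.0393
```

>>> arm_command:
  steps:
    - [[-0.2,0,0],[0,0,0]]
    - [[-0.45,0,0],[0,0,0]]
    - [[-0.65,-0.005,0],[0,0,0]]
    - [[-0.65,-0.005,0],[0,0,0]]
    - [[-0.65,-0.005,0],[0,0,0]]

```text
time_s: 40.83
tcp_pos: [0.5344, -0.3165, 0.1998]
tcp_rot: [0.817, 0.577, 0.001, -0.001]
contact_force: [-0.7, -0.1, 0.3]
finger_gap: 0.0396
```

```bash
python3 -c "
from h import *
avg(3)
go((.5334,-.3201,.0585),az=AZ2)
d=cams.snapshot('wrist'); crop(d,180,120,380,250,4,'w25')
print(proj(d,[(.5334,-.3201,.078)]))
g=d['pixels'][150:215,235:290].min(2); n,l,st,c=cv2.connectedComponentsWithStats((g>185).astype(np.uint8))
for i in range(1,n):
  if st[i,4]>60: print(st[i],c[i]+[235,150],onz(d,*(c[i]+[235,150]),.078))"
```

```text
avg [ 0.5345 -0.3163  0.1999] std [0.     0.     0.0001]
t 40.98 tcp [ 0.5345 -0.3163  0.1999] gap 0.0397 F [ 0.9 -0.1  0.2] turn [-0.001 -0.005  0.006]
  -> [ 0.5334 -0.3201  0.0585] shift [-0.021  0.002  0.707]
[[257.59927759 191.52218356]]
[ 15  29  17  21 222] [257.46396396 189.85135135] [ 0.53386266 -0.31837046  0.078     ]
```

View pics/w25.png

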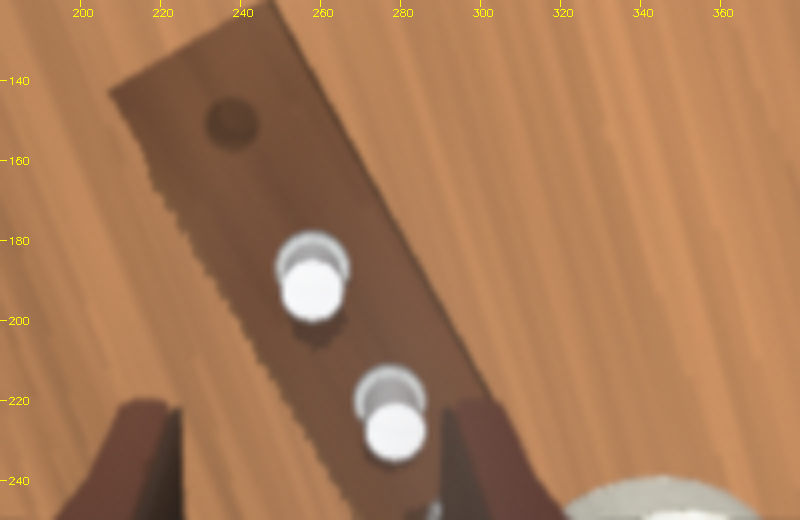

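>>> arm_command:
  steps:
    - [[-0.021,0.003,0.15],[0,0,0]]
    - [[-0.021,0.003,0.35],[0,0,0]]
    - [[-0.021,0.003,0.5],[0,0,0]]
    - [[-0.021,0.003,0.6],[0,0,0]]
    - [[-0.021,0.003,0.7],[0,0,0]]
    - [[-0.021,0.003,0.707],[0,0,0]]
    - [[-0.021,0.003,0.707],[0,0,0]]
    - [[-0.021,0.003,0.707],[0,0,0]]

```text
time_s: 42.02
tcp_pos: [0.5343, -0.3207, 0.0596]
tcp_rot: [0.817, 0.577, 0.001, -0.0]
contact_force: [-0.3, -0.9, 0.5]
finger_gap: 0.0394
```

>>> arm_command:
  steps:
    - [[0,0,0],[0,0,0]]
    - [[0,0,0],[0,0,0]]
    - [[0,0,0],[0,0,0]]
    - [[0,0,0],[0,0,0]]
    - [[0,0,0],[0,0,0]]
    - [[0,0,0],[0,0,0]]
    - [[0,0,0],[0,0,0]]
  claw: 0
  squeeze: 25

```text
time_s: 42.9
tcp_pos: [0.5344, -0.3208, 0.0598]
tcp_rot: [0.817, 0.577, 0.001, -0.0]
contact_force: [-1.6, 0.3, 5.8]
finger_gap: 0.0155
```

>>> arm_command:
  steps:
    - [[0,0,-0.1],[0,0,0]]
    - [[0,0,-0.2],[0,0,0]]
    - [[0,0,-0.4],[0,0,0]]
    - [[0,0,-0.6],[0,0,0]]
    - [[0,0,-0.75],[0,0,0]]
    - [[0,0,-0.75],[0,0,0]]
    - [[0,0,-0.75],[0,0,0]]

```text
time_s: 43.78
tcp_pos: [0.5337, -0.3208, 0.2097]
tcp_rot: [0.817, 0.577, 0.001, -0.0]
contact_force: [-0.6, 0.8, -0.7]
finger_gap: 0.0149
```

```bash
python3 -c "
from h import *
p=avg(2)
go((.6536,.1517,.2),az=AZ2)
d=cams.snapshot('wrist'); crop(d,180,140,340,290,4,'w26')
print(proj(d,[p+[0,0,.0193]]))"
```

```text
avg [ 0.5333 -0.3206  0.2088] std [0.     0.     0.0002]
t 43.88 tcp [ 0.5333 -0.3206  0.2086] gap 0.0152 F [-1.  -0.  -0.7] turn [-0.001 -0.005  0.006]
  -> [0.6536 0.1517 0.2   ] shift [ 2.427 -0.22   0.05 ]
[[257.13966269 249.25867064]]
```

View pics/w26.png

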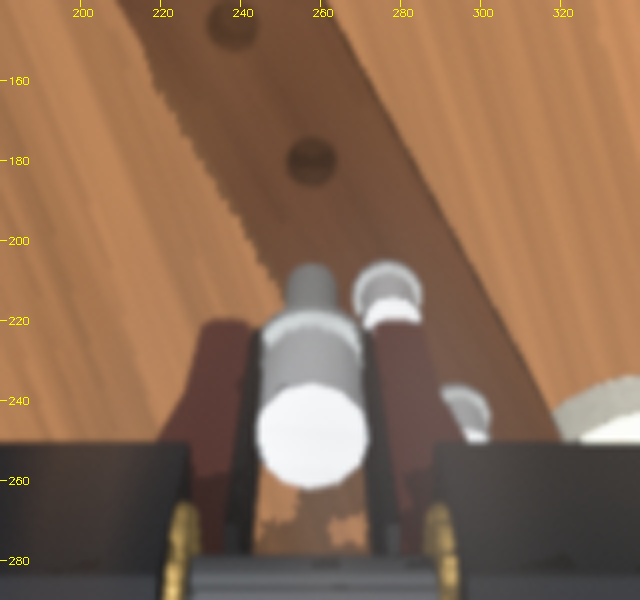

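>>> arm_command:
  steps:
    - [[0.25,-0.023,0],[0,0,0]]
    - [[0.5,-0.045,0],[0,0,0]]
    - [[0.75,-0.068,0],[0,0,0]]
    - [[1,-0.09,0],[0,0,0]]
    - [[1,-0.09,0],[0,0,0]]

```text
time_s: 44.55
tcp_pos: [0.5832, -0.123, 0.208]
tcp_rot: [0.815, 0.579, 0.0, -0.002]
contact_force: [-0.1, 0.4, -0.9]
finger_gap: 0.0157
```

>>> arm_command:
  steps:
    - [[0.25,-0.023,0],[0,0,0]]
    - [[0.5,-0.045,0],[0,0,0]]
    - [[0.75,-0.068,0],[0,0,0]]
    - [[1,-0.09,0],[0,0,0]]
    - [[1,-0.09,0],[0,0,0]]

```text
time_s: 45.18
tcp_pos: [0.6324, 0.0736, 0.2077]
tcp_rot: [0.814, 0.58, 0.0, -0.002]
contact_force: [-0.6, 0.0, -0.5]
finger_gap: 0.0154
```

```bash
python3 look.py 27 .6536 .1518 .1875
```

```text
avg [0.6317 0.0711 0.2077] std [0.0001 0.0007 0.0001]
t 45.33 tcp [0.6316 0.0703 0.2079] gap 0.0151 F [ 0.1  0.1 -1. ] turn [-0.008 -0.004  0.013]
  -> [0.6536 0.1518 0.1875] shift [ 0.421 -0.03   0.103]
lug hole at keeper top [[250.91926342 101.03662829]] tip [[257.33065366 209.23615726]]
scene [330.7085233  238.78833866] tip [[292.47707006 211.79445427]]
```

>>> arm_command:
  steps:
    - [[0.14,-0.01,0],[0.008,0,0]]
    - [[0.28,-0.02,0],[0.008,0,0]]
    - [[0.42,-0.03,0.05],[0.008,0,0]]
    - [[0.42,-0.03,0.1],[0.008,0,0]]
    - [[0.42,-0.03,0.1],[0.008,0,0]]
    - [[0.42,-0.03,0.1],[0.008,0,0]]

```text
time_s: 46.18
tcp_pos: [0.6537, 0.15, 0.1886]
tcp_rot: [0.816, 0.578, -0.001, -0.004]
contact_force: [-0.0, -0.9, -0.3]
finger_gap: 0.0155
```

```bash
python3 look.py 28 .6536 .1518 .160
```

```text
avg [0.654  0.1504 0.1889] std [0.     0.0002 0.0001]
t 46.33 tcp [0.654  0.1506 0.189 ] gap 0.0153 F [ 0.  -0.3 -0.6] turn [-0.014 -0.005  0.009]
  -> [0.6536 0.1518 0.16  ] shift [ 0.005 -0.003  0.145]
lug hole at keeper top [[257.02965426 196.52253477]] tip [[257.67507946 210.43304801]]
scene [330.7085233  238.78833866] tip [[332.35264413 226.50068928]]
```

View pics/w28.png

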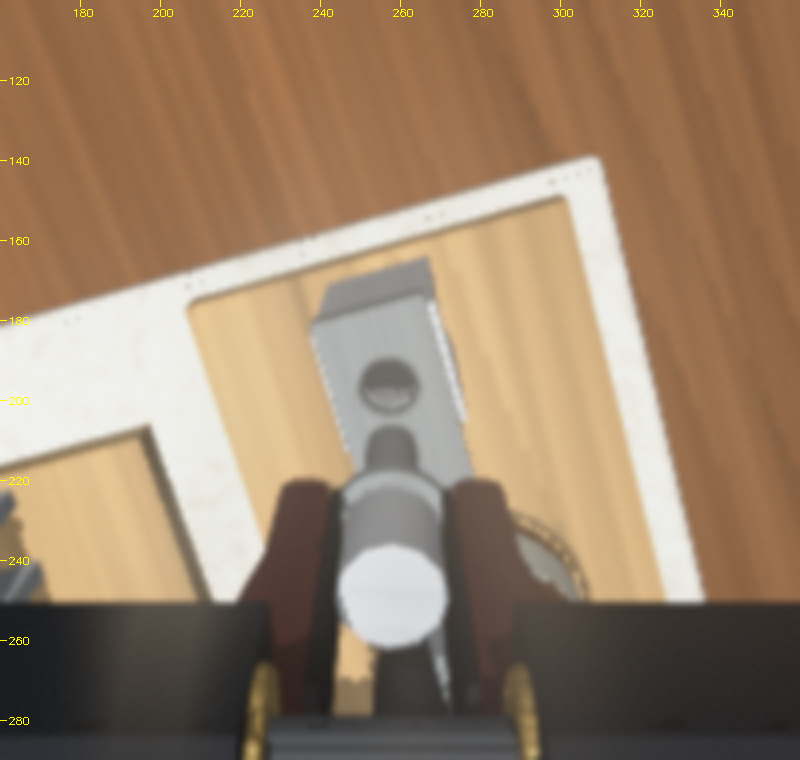

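View pics/s28.png

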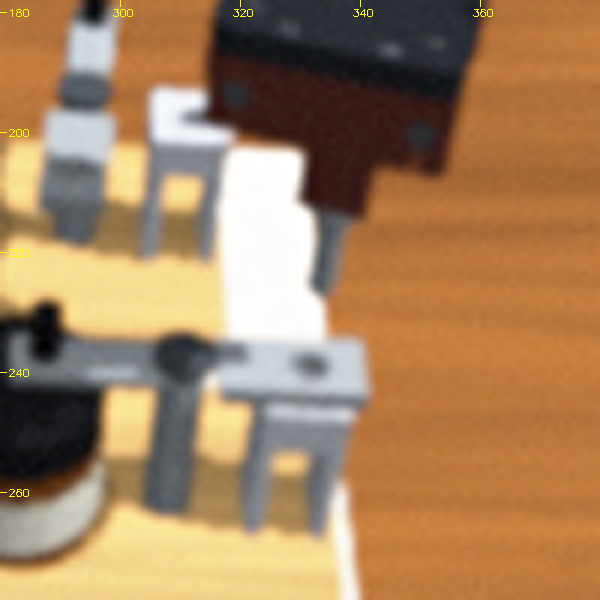

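>>> arm_command:
  steps:
    - [[0.005,-0.002,0.05],[-0.012,0,0]]
    - [[0.005,-0.002,0.1],[-0.012,0,0]]
    - [[0.005,-0.002,0.14],[-0.012,0,0]]
    - [[0.005,-0.002,0.14],[-0.012,0,0]]
    - [[0.005,-0.002,0.14],[-0.012,0,0]]

```text
time_s: 47.05
tcp_pos: [0.6539, 0.1522, 0.1609]
tcp_rot: [0.816, 0.578, 0.001, -0.001]
contact_force: [-0.3, -0.7, -0.1]
finger_gap: 0.0153
```

```bash
python3 look.py 29 .6536 .1518 .1137
```

```text
avg [0.654  0.1522 0.1612] std [0.     0.     0.0001]
t 47.2 tcp [0.654  0.1522 0.1613] gap 0.0154 F [ 0.7  0.5 -0.4] turn [-0.001 -0.006  0.01 ]
  -> [0.6536 0.1518 0.1137] shift [-0.003 -0.001  0.238]
lug hole at keeper top [[256.90508458 207.51145245]] tip [[257.22801909 210.17540225]]
scene [330.7085233  238.78833866] tip [[331.47670549 236.10167278]]
```

View pics/w29.png

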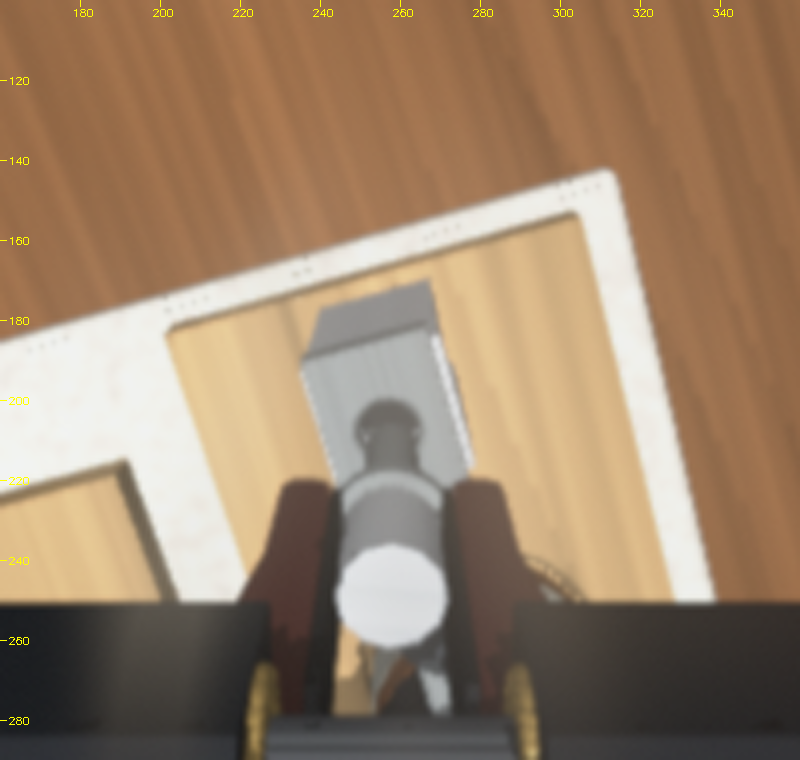

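View pics/s29.png

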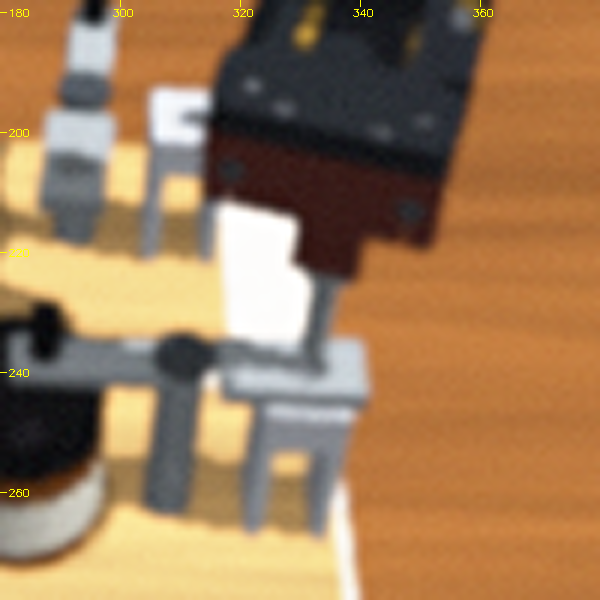

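>>> arm_command:
  steps:
    - [[-0.002,-0.001,0.02],[0,0,0]]
    - [[-0.002,-0.001,0.04],[0,0,0]]
    - [[-0.002,-0.001,0.06],[0,0,0]]
    - [[-0.002,-0.001,0.08],[0,0,0]]
    - [[-0.002,-0.001,0.08],[0,0,0]]

```text
time_s: 47.92
tcp_pos: [0.6534, 0.1518, 0.1447]
tcp_rot: [0.816, 0.578, 0.001, -0.001]
contact_force: [-0.3, -0.1, 0.5]
finger_gap: 0.0153
```

```bash
python3 look.py 30 .6536 .1518 .1137
```

```text
avg [0.6536 0.1519 0.1452] std [0.0001 0.     0.0001]
t 48.08 tcp [0.6537 0.1519 0.1453] gap 0.0153 F [-0.2 -0.3 -0.4] turn [-0.001 -0.006  0.01 ]
  -> [0.6536 0.1518 0.1137] shift [-0.001 -0.     0.158]
lug hole at keeper top [[257.10190811 213.51657096]] tip [[257.12671058 210.22788527]]
scene [330.7085233  238.78833866] tip [[330.30202771 241.28673563]]
```

>>> arm_command:
  steps:
    - [[-0.001,0,0.03],[0,0,0]]
    - [[-0.001,0,0.06],[0,0,0]]
    - [[-0.001,0,0.09],[0,0,0]]
    - [[-0.001,0,0.12],[0,0,0]]
    - [[-0.001,0,0.145],[0,0,0]]
    - [[-0.001,0,0.155],[0,0,0]]
    - [[-0.001,0,0.165],[0,0,0]]
    - [[-0.001,0,0.17],[0,0,0]]
    - [[-0.001,0,0.17],[0,0,0]]

```text
time_s: 49.3
tcp_pos: [0.655, 0.1519, 0.1137]
tcp_rot: [0.816, 0.578, 0.002, -0.0]
contact_force: [-1.7, -1.6, 10.8]
finger_gap: 0.0154
```

```bash
python3 look.py 31 .6536 .1518 .1137
```

```text
avg [0.655  0.1519 0.1136] std [0. 0. 0.]
t 49.45 tcp [0.655  0.1518 0.1136] gap 0.015 F [-2.  -0.7 11.2] turn [ 0.005 -0.009  0.01 ]
  -> [0.6536 0.1518 0.1137] shift [-0.003 -0.007 -0.   ]
lug hole at keeper top [[255.12201492 229.9503188 ]] tip [[257.06415812 210.31817759]]
scene [330.7085233  238.78833866] tip [[328.47410595 251.7993277 ]]
```

>>> arm_command:
  steps:
    - [[0,0,0],[0,0,0]]
    - [[0,0,0],[0,0,0]]
    - [[0,0,0],[0,0,0]]
    - [[0,0,0],[0,0,0]]
    - [[0,0,0],[0,0,0]]
  claw: 0.45

```text
time_s: 50.18
tcp_pos: [0.6549, 0.1519, 0.1134]
tcp_rot: [0.816, 0.578, 0.002, -0.0]
contact_force: [0.2, -0.0, -0.5]
finger_gap: 0.0396
```

>>> arm_command:
  steps:
    - [[0,0,-0.08],[0,0,0]]
    - [[0,0,-0.2],[0,0,0]]
    - [[0,0,-0.35],[0,0,0]]
    - [[0,0,-0.5],[0,0,0]]
    - [[0,0,-0.65],[0,0,0]]
    - [[0,0,-0.65],[0,0,0]]

```text
time_s: 50.92
tcp_pos: [0.6562, 0.1518, 0.2473]
tcp_rot: [0.816, 0.578, 0.005, 0.001]
contact_force: [-0.2, -0.2, 0.9]
finger_gap: 0.0394
```

>>> arm_command:
  steps:
    - [[0.0,-0.25,-0.1],[0,0,0]]
    - [[0.0,-0.5,-0.1],[0,0,0]]
    - [[0.0,-0.75,-0.1],[0,0,0]]
    - [[0.2,-1,-0.1],[0,0,0]]
    - [[0.4,-1,-0.1],[0,0,0]]
    - [[0.7,-1,-0.1],[0,0,0]]
    - [[0.7,-1,-0.1],[0,0,0]]

```text
time_s: 51.8
tcp_pos: [0.514, 0.3532, 0.2658]
tcp_rot: [0.815, 0.579, 0.005, 0.001]
contact_force: [-0.4, -0.8, -0.4]
finger_gap: 0.0397
```

```bash
python3 -c "
from h import *
print(monitor.state()['time_s'],monitor.state()['tcp_pos'])
d=cams.snapshot('top'); cv2.imwrite('pics/t32.png',d['pixels']); crop(d,100,110,330,260,3,'t32c')
s=cams.snapshot('scene'); cv2.imwrite('pics/s32.png',s['pixels']); crop(s,180,190,350,300,4,'s32c')
"
```

```text
51.8 [0.5139682  0.35319291 0.2657976 ]
```

View pics/t32.png

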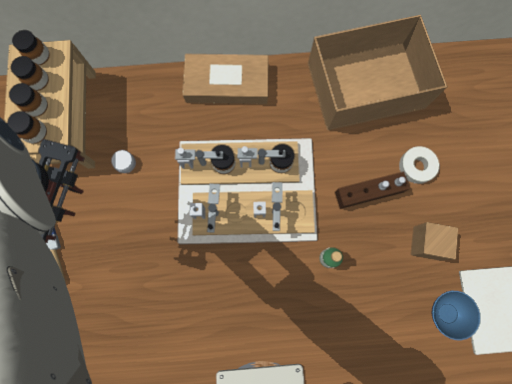

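View pics/s32c.png

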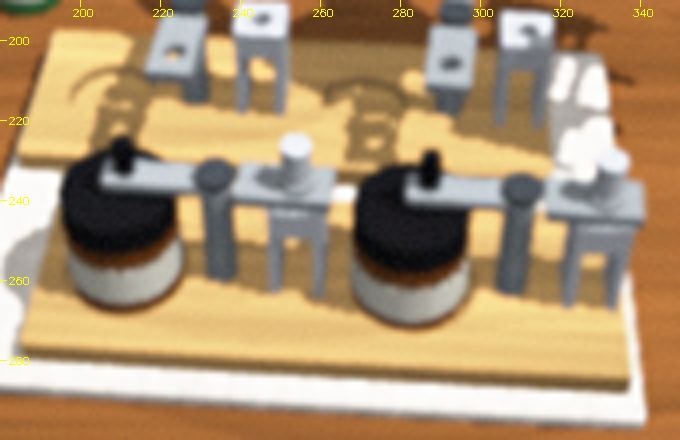

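View pics/s32.png

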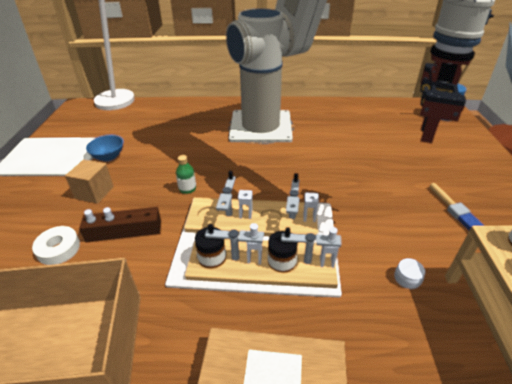

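```bash
python3 -c "
from h import *
d=cams.snapshot('top');s=cams.snapshot('scene')
def br(d,x0,y0,x1,y1,th):
  g=d['pixels'][y0:y1,x0:x1].min(2);n,l,st,c=cv2.connectedComponentsWithStats((g>th).astype(np.uint8))
  return [(st[i,4],(c[i]+[x0,y0]).round(1)) for i in range(1,n) if st[i,4]>8]
H=[(.6449,-.007,.132),(.654,.152,.132)]
print(proj(d,H),proj(s,H))
crop(d,170,135,300,180,6,'t33'); crop(s,240,215,345,250,7,'s33')
"
```

```text
[[244.48914823 149.63710231]
 [180.59733277 151.06590536]] [[253.60218009 225.77438505]
 [332.61739217 229.40839613]]
```

View pics/t33.png

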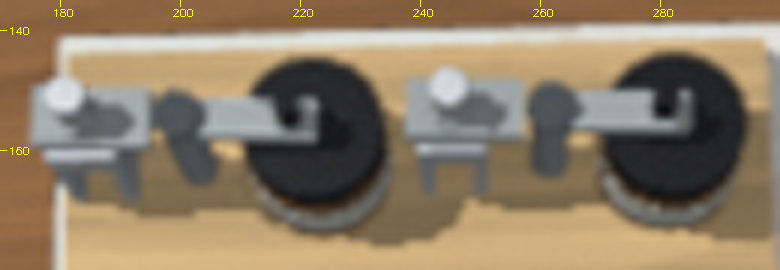

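View pics/s33.png

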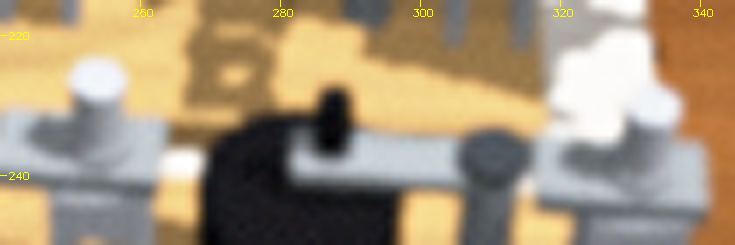

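```bash
python3 -c "
from cell import r,monitor
print(r.finish_job(),monitor.state()['time_s'])"
```

```text
the job is handed in; nothing more can be done
the job is handed in; nothing more can be done
```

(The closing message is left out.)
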